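# Release the ratchet clamp and put the block away

### The job

Free the wooden block from the bench clamp: flip the red pawl lever over to its released side, then swing the yellow clamp arm up past its hold-open point so that it stays standing open, and lift the block out. Put the block into the blue holder, flat on its floor between the two tall walls, lowered in gently and not dropped; you may set it down on the cork pad to change your grip. Leave the arm open and the other things on the mat where they are.

Things in the scene. Friction and masses are not known exactly. Their poses are not given: they have to be found in the camera images.
- clamp: Grey bench clamp, fixed. Origin on its underside (mm, own frame, z up: base plate x -75 to 150, y -80 to 50, 12 thick). x points from the arm's cross-handle to the hinge. The block lies on the plate at x -25, y 0 between two steel cheeks (inner faces y -21 and 21, x -45 to -5, tops z 54): there it can be gripped only by its two ends, from above. Ratchet wheel, radius 38, y -47 to -37.
- lever_arm (a joint): Hinge of the yellow clamp arm, rad. 0: closed, level, pad pressing on the block; grows as the handle goes up and over towards the clamp's +x; stop at 1.9, leaning back. Sprung: pulled shut below about 1.05 (hold-open point), beyond it swings on to 1.9 and stays. Lifting takes about 5 N at the handle. While the pawl is engaged it lifts by 0.1 at most.
- clamp_hinge (a point): Middle of the arm's hinge axis, which lies along the clamp's y at x 75, z 71 mm, between two posts; axes as the clamp's.
- lever_grip (a point): Grip point on the arm's white round cross-handle: bar 14 mm thick, 130 long, along the clamp's y, 170 from the hinge axis. The point lies 42 to the +y side of the middle of the arm (24 wide), clear for a finger on each side. Turns with the arm; when closed its axes are the clamp's and it is 71 above the clamp's underside.
- pawl (a joint): Red pawl lever, rad. 0: engaged in the ratchet wheel, leaning 0.35 towards the handle end (clamp's -x); 0.9: released, leaning 0.55 to +x. It is stiff and stays where it is left; push it right over to its stop. That takes about 2 N at its top.
- pawl_grip (a point): Middle of the red cross-bar on top of the pawl lever: 16 mm thick, 30 long, along the clamp's y, 75 from the pawl's pivot (clamp x 120, z 30). Engaged, it is at clamp x 94, y -75, z 100; its -x side is free for a fingertip, outboard of the ratchet wheel.
- block_center (a point): Centre of the plain wooden block: 50 (own x) by 36 (own y) by 44 mm high (z), about 60 g. In the clamp its x lies along the clamp's x.
- holder: Blue steel holder, fixed. Origin: centre of underside; plate 95 x 100 mm, floor at z 8. Two tall walls (50 wide, 6 thick, tops z 66) face each other along x, 58 apart; two low lips (tops z 13, 5 thick) lie 44 apart in y. The block fits only with its length along x, so gripped by its sides (36 apart), fingertips above the lips. Seated, its centre is at z 30.
- pad: Cork pad, fixed, 100 (x) by 90 (y) by 5 mm, origin at the centre of its underside: a clear spot where the block may be set down to change grip.
- spanner: Stainless spanner, 170 long, bystander.
- clip: White plastic light clip, about 45 x 26 x 50 high, bystander.
- crank: Grey aluminium crank arm, about 205 long, 22 high, bystander.
- jar: Clear plastic jar with black twist cap, 66 diameter, 86 high, origin under its centre, bystander.
- driver: Orange-handled screwdriver, 180 long, bystander.
- dish: Grey open parts dish 100 x 80 x 25, bystander.
Mind the look-alikes: they are no part of the job. There is more than one size of the holder; the job needs the larger.

How it is judged:
By the outcome, as a careful person would: the job done as asked, in the order asked, and still so for the second after the job is handed in, with the robot touching nothing.
It also fails if it takes over 72 s, if anything falls off the work surface, if the arm or the gripper's body presses on something with over 40 N, if the wrist force passes 120 N, or if a joint passes its speed limit or range.

### The arm

A 6-joint arm with a two-finger parallel gripper is mounted at the origin on the work surface. World frame = base frame: x ahead of the robot, y to its left, z up, the work surface at z = 0. Lengths are in m, angles in rad, forces in N, time in s.
With the tool pointing down it reaches from about 0.325 to 1 m from the base axis. Payload 5.1 kg.
Tool frame: the origin (TCP) lies on the centre line of the jaws, within the pads' length; the fingertips stand ahead of it and the grasp point (between the pads) lies 8 mm behind it (bot.finger_overhang is the z of the fingertips in the tool frame, in m); z points along the fingers, x is the direction in which the jaws open and shut, and the axes are right-handed (so a half turn about z gives the same grasp; the last joint's range is limited). The gripper opens to 85 mm and grips with 20 to 120 N. Pads are 22 mm wide; open, the fingers measure 114 mm over their backs; the gripper's body (76 mm by 85 mm) begins 54 mm behind the grasp point. The pads swing forward as they close: fully open they stand 13 mm farther back than shut.
Start: joints at [1.152, 0.124, 1.65, -0, 1.367, -0.083], TCP at [0.214, 0.614, 0.242] pointing down, gripper open.
Joint ranges: [-2.61, 2.61], [-1.02, 2.33], [0.03, 2.71], [-1.35, 4.49], [0.32, 2.68], [-2.91, 2.91]. Speed limits (rad/s): [2.57, 2.57, 3.14, 3.14, 3.14, 3.14].

### API

Orientations are given as a unit quaternion [x, y, z, w].
In Python, from rig import bot gives the robot as it stands.
- The arm moves only by the tool jog_arm, never from a script. Its argument "commands" is text: rows parted by semicolons, each of 7 numbers parted by spaces: the gripper command: -1 is fully open, 1 is shut, values between are in proportion, then the shift along the tool's x, y, z in mm, then the turn, a rotation vector about the tool's x, y, z in rad. A call has 1 to 5 rows; each row is the pose to reach, as a shift and turn from the pose commanded when the call began, along the tool's axes at that moment; what a row does not reach only later rows make up. A row lasts 1/12 s, in which the tool goes at most 41.7 mm and 7.16 degrees, less where a joint would pass 70% of its speed; a pose out of reach is approached as far as the arm can. A call with a gripper value outside its range is refused whole. The fingers move at their own pace and stop on an object; "squeeze" is the grip in N (left out, the last holds). Time passes only in rows, so rows that repeat a pose let the fingers close. It gives the time, the measured TCP pose, the force and the opening at its end, in the units of the state.
- bot.observe(): the state, without advancing time (a new reading comes with each control period).
- bot.snapshot(name): name is "scene" or "top" or "wrist"; returns a dict with "color" (480x640x3 uint8, red, green, blue), "vfov" (degrees; the focal length in pixels is half the picture's height over the tangent of half this angle, whatever the lens; pixels are square), "cx", "cy" (the principal point, pixels), "R" (3x3) and "t" (3): a world point X has camera coordinates R X + t. Camera axes: x right, y down, z forward; pixel columns grow to the right and rows downward; lengths in m; the calibration is good to about 2 mm. A picture is of the moment at which its call begins. There is no depth.
- bot.job_done(): hands the job in, once; it reports no verdict.
The state is a dict: "t": time; "joints": joint angles; "qd": joint speeds; "effort": joint torques, N m; "eef_pos": TCP position; "tool_rot": TCP orientation; "ft_force": force on the tool from outside, world axes, zero at the start; "ft_torque": the same for the moment, N m; "finger_gap": finger opening in m.
Only numpy, scipy, OpenCV 4.12 (cv2) and the standard library are available. Lean on these libraries where they do the work, as an engineer would, in place of code of your own. Each camera call takes 0.05 s, during which the arm holds its last target.

## Working session

There is one attempt and no reset: what is moved stays moved. The work goes in short steps, Python scripts to look and compute and a tool call to move; the robot and the scene stay as the last step left them, time stands still between calls to the robot, and variables do not carry over. Pictures are saved under pics/ and viewed, and the job is handed in when it is done.

Besides the shell and the picture viewer there is one more tool, called after "Emit:" by a JSON object that holds its "method" and its "body". jog_arm: Moves the arm, as the interface text tells. Its arguments: {"type":"object","properties":{"commands":{"type":"string"},"squeeze":{"type":"number"}},"required":["commands"]}

```bash
ls -la && mkdir -p pics && python3 - <<'E'
from rig import bot
import cv2
s=bot.observe()
for k,v in s.items(): print(k,v)
print(bot.finger_overhang)
for n in ["scene","top","wrist"]:
    p=bot.snapshot(n); cv2.imwrite(f"pics/{n}0.png",p["color"][:,:,::-1])
    print(n,p["vfov"],p["cx"],p["cy"],p["R"],p["t"])
E
```

```text
total 12
drwxr-xr-x  3 agent agent 4096 Dec  6 17:29 .
drwxr-xr-x 23 root  root  4096 Dec  6 17:29 ..
drwxr-xr-x  2 agent agent 4096 Dec  6 17:29 pics
t 0.0
joints [ 1.15244955e+00  1.24503320e-01  1.65167359e+00  2.37529329e-06
  1.36751193e+00 -8.25896805e-02]
qd [-0.0010091  -0.00030078  0.0011174   0.00019173  0.00112224  0.00079582]
effort [-5.11905037e-04 -4.23618615e+01 -3.65450943e+01 -1.41582227e-04
  6.89855820e-03  1.07226253e-05]
eef_pos [0.21394426 0.61315566 0.2410544 ]
tool_rot [ 8.15316835e-01  5.79014127e-01 -9.02272383e-04  5.33297504e-04]
ft_force [-0.22466263  0.85416797  0.32316208]
ft_torque [-0.011933    0.01909594 -0.04368226]
finger_gap 0.08506276128081305
0.011
scene 44.847828618063104 329.18937019128197 244.3986135946256 [[-0.64482774  0.76425245  0.01074171]
 [ 0.60117765  0.51581408 -0.6103452 ]
 [-0.47199854 -0.38710984 -0.79206272]] [ 0.365872  -0.2955371  1.5230859]
top 48.46252126483955 328.3585748765665 243.87000949583438 [[ 2.40785345e-02 -9.99710068e-01 -5.78526754e-05]
 [-9.80221221e-01 -2.35977645e-02 -1.96493010e-01]
 [ 1.96434675e-01  4.78797213e-03 -9.80505224e-01]] [0.00889962 0.57318127 1.41998478]
wrist 66.54934871761988 326.4476037467543 239.95255151970622 [[ 0.32984315  0.94403386 -0.00188686]
 [ 0.90381719 -0.31521311  0.28940487]
 [ 0.27261324 -0.09716359 -0.95720492]] [-0.6488289  -0.03796133  0.37944222]
```

View pics/scene0.png

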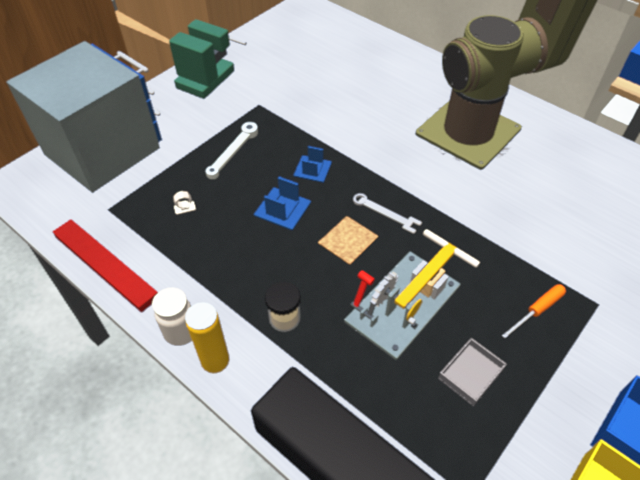

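View pics/top0.png

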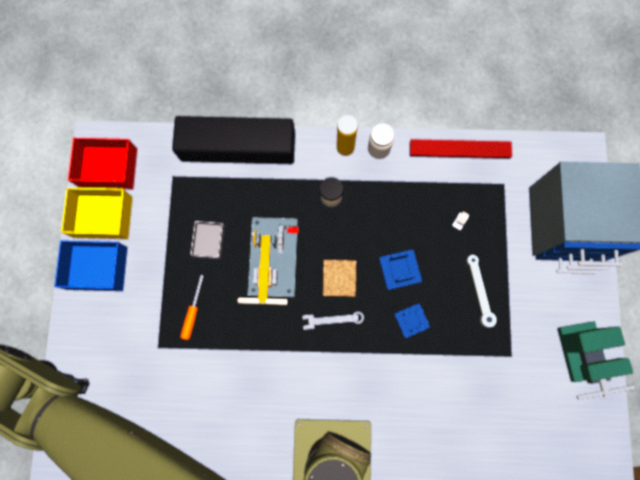

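View pics/wrist0.png

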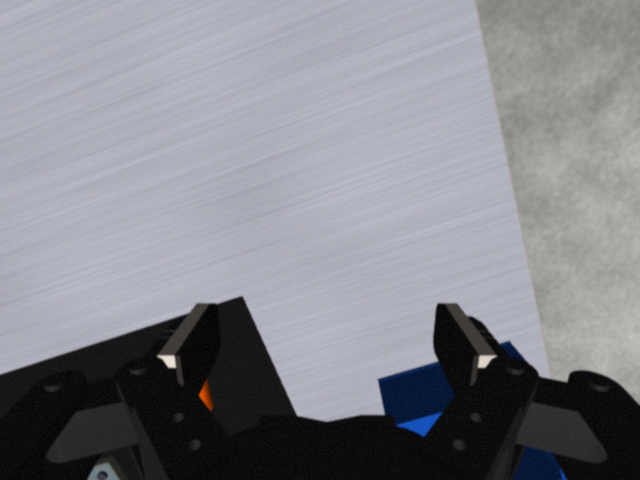

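The scene view shows the clamp at about (405,305), the pad at (348,240), the large holder at (282,208) and the small holder at (313,165). In the top view the clamp plate covers about (249–298, 218–298) with its handle toward the robot and the red pawl at (293,230). The pad is at (340,278) and the large holder at (401,269). Next I'll measure these.

```bash
cat > h.py <<'E'
import numpy as np, cv2
from scipy.spatial.transform import Rotation as Ro
def K(p):
    f=240/np.tan(np.radians(p["vfov"])/2); return f,p["cx"],p["cy"]
def ray(p,uv):
    f,cx,cy=K(p); R=np.array(p["R"]);t=np.array(p["t"])
    d=R.T@np.array([(uv[0]-cx)/f,(uv[1]-cy)/f,1.]); return -R.T@t,d
def onz(p,uv,z):
    c,d=ray(p,uv); return c+d*(z-c[2])/d[2]
def proj(p,X):
    f,cx,cy=K(p); c=np.array(p["R"])@np.array(X)+p["t"]; return np.array([cx+f*c[0]/c[2],cy+f*c[1]/c[2]])
def tri(obs):
    A=np.zeros((3,3));b=np.zeros(3)
    for p,uv in obs:
        c,d=ray(p,uv); d/=np.linalg.norm(d); M=np.eye(3)-np.outer(d,d); A+=M;b+=M@c
    return np.linalg.solve(A,b)
def crop(p,x0,y0,w,h,s,name):
    im=p["color"][y0:y0+h,x0:x0+w,::-1]; cv2.imwrite(name,cv2.resize(np.ascontiguousarray(im),None,fx=s,fy=s,interpolation=cv2.INTER_CUBIC))
E
python3 - <<'E'
from rig import bot
from h import *
import pickle
t=bot.snapshot("top"); s=bot.snapshot("scene")
pickle.dump((t,s),open("ts0.pkl","wb"))
crop(t,225,190,215,150,3.7,"pics/topc.png")
crop(s,235,130,260,230,2.6,"pics/scenec.png")
def rect(p,mask,z,name):
    n,l,st,c=cv2.connectedComponentsWithStats(mask.astype(np.uint8))
    for i in range(1,n):
        if st[i,4]>250:
            pts=np.argwhere(l==i)[:,::-1].astype(np.float32)
            r=cv2.minAreaRect(pts); b=cv2.boxPoints(r)
            w=np.array([onz(p,q,z)[:2] for q in b])
            print(name,st[i],"ctr",w.mean(0).round(4),"sides",np.linalg.norm(w[1]-w[0]).round(4),np.linalg.norm(w[2]-w[1]).round(4),"ang",np.degrees(np.arctan2(*(w[1]-w[0])[::-1])).round(2),np.degrees(np.arctan2(*(w[2]-w[1])[::-1])).round(2))
im=t["color"].astype(int); r,g,b=im[...,0],im[...,1],im[...,2]
hsv=cv2.cvtColor(t["color"],cv2.COLOR_RGB2HSV)
reg=np.zeros(r.shape,bool); reg[180:350,165:510]=1
rect(t,reg&(b>r*1.8)&(b>60),.008,"blue")
rect(t,reg&(hsv[...,0]>8)&(hsv[...,0]<20)&(r>150)&(hsv[...,1]>70)&(b>60),.005,"cork")
print(t["color"][270,255],t["color"][278,340],t["color"][260,395])
E
```

```text
blue [ 379  249   44   42 1342] ctr [ 0.5149 -0.1824] sides 0.1081 0.1031 ang -74.44 -166.55
blue [394 303  37  36 852] ctr [ 0.372  -0.2149] sides 0.0837 0.0795 ang -65.0 -156.25
cork [ 323  260   33   36 1156] ctr [ 0.4871 -0.0095] sides 0.0912 0.0999 ang -88.62 -179.18
[214 219 233] [240 189 118] [ 23  71 155]
```

View pics/topc.png

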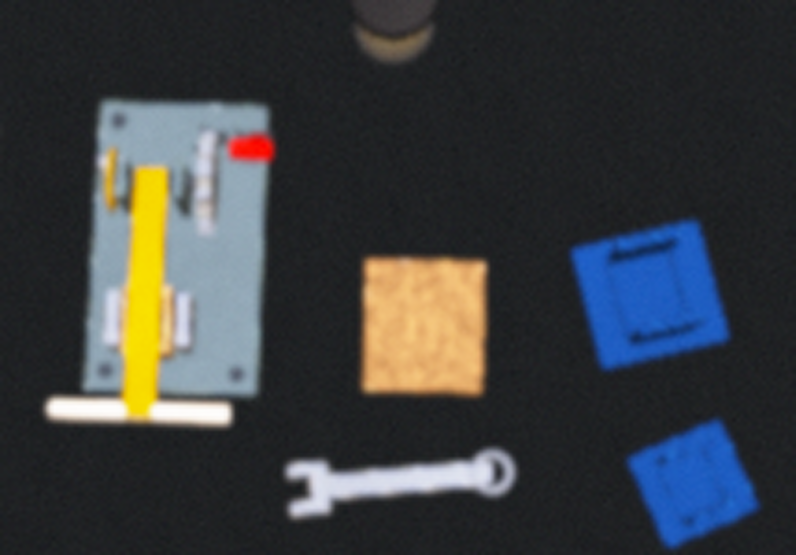

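View pics/scenec.png

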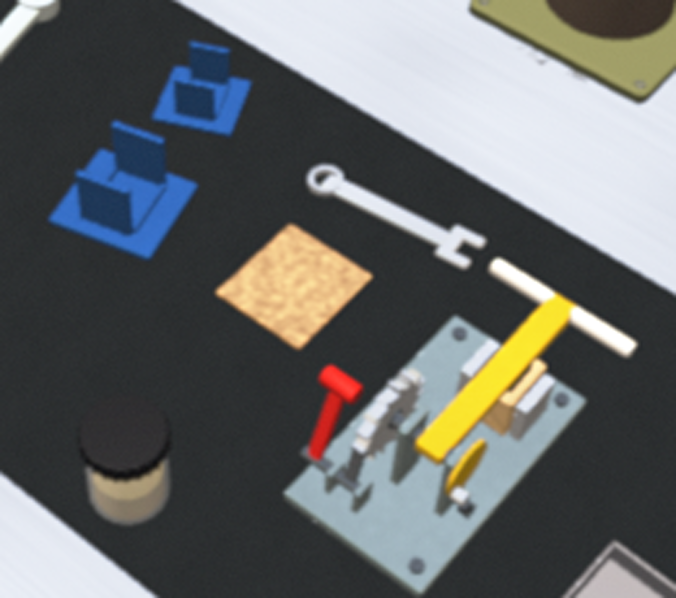

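```bash
cat > coarse.py <<'E'
from h import *
import pickle
t,s=pickle.load(open("ts0.pkl","rb"))
C=np.array([[99,100],[269,104],[258,396],[83,390]])/3.7+[225,190]
# clamp corners: (150,50),(150,-80),(-75,-80),(-75,50)
L=np.array([[150,50],[150,-80],[-75,-80],[-75,50]])/1e3
W=np.array([onz(t,c,.012)[:2] for c in C])
H=np.array([[569-0,0]])
def fit(L,W):
    lc=L.mean(0);wc=W.mean(0);A=(L-lc).T@(W-wc); th=np.arctan2(A[0,1]-A[1,0],A[0,0]+A[1,1])
    R=np.array([[np.cos(th),-np.sin(th)],[np.sin(th),np.cos(th)]]); o=wc-R@lc
    print("th deg",np.degrees(th),"o",o,"res mm",((L@R.T+o-W)*1e3).round(1).tolist()); return th,o
if __name__=="__main__":
    fit(L,W)
    S=np.array([[421,592],[284,494],[455,317],[586,402]])/2.6+[235,130]
    W2=np.array([onz(s,c,.012)[:2] for c in S]); fit(L,W2)
    # holder corners top (z 8) image crop
    Hc=np.array([[572,248],[700,222],[730,340],[602,370]])/3.7+[225,190]
    LH=np.array([[47.5,50],[47.5,-50],[-47.5,-50],[-47.5,50]])/1e3
    fit(LH,np.array([onz(t,c,.008)[:2] for c in Hc]))
    print(onz(t,np.array([425,327])/3.7+[225,190],.005))
    for n in "ts":
        p=dict(t=t,s=s)[n]
    w=pickle
E
python3 coarse.py; python3 - <<'E'
from rig import bot
from h import *
p=bot.snapshot("wrist"); R=np.array(p["R"]); s=bot.observe(); Q=Ro.from_quat(s["tool_rot"]).as_matrix()
print("cam in tool",Q.T@(-R.T@p["t"]-s["eef_pos"]), "cam axes in tool (rows)",(R@Q).round(3)); print(Q.round(3))
E
```

```text
th deg -0.1268790975073313 o [0.50447349 0.19462676] res mm [[-0.8, -1.4], [-1.1, 1.2], [1.5, 1.4], [0.4, -1.2]]
th deg -0.3106370717626315 o [0.50674756 0.19464179] res mm [[2.0, 0.8], [-0.2, -0.4], [-0.6, -0.5], [-1.2, 0.0]]
th deg 13.794000599815366 o [ 0.51308039 -0.18462455] res mm [[-0.6, -0.8], [0.5, 0.7], [-0.7, 0.3], [0.8, -0.2]]
[ 0.48433368 -0.01202818  0.005     ]
cam in tool [-0.00019654 -0.07325806 -0.13160296] cam axes in tool (rows) [[ 1.     0.     0.   ]
 [-0.     0.957 -0.29 ]
 [-0.     0.29   0.957]]
[[ 0.33   0.944 -0.   ]
 [ 0.944 -0.33  -0.001]
 [-0.001 -0.    -1.   ]]
```

```bash
cat > to.py <<'E'
import sys
from rig import bot
from h import *
# usage: to.py x y z yawdeg(tool x axis angle)   TCP target in m -> shift mm and rotvec in tool axes
def to(x,y,z,yaw):
    s=bot.observe(); R0=Ro.from_quat(s["tool_rot"])
    a=np.radians(yaw); c,sn=np.cos(a),np.sin(a)
    R1=Ro.from_matrix(np.array([[c,sn,0],[sn,-c,0],[0,0,-1]]))
    d=R0.inv().apply(np.array([x,y,z])-s["eef_pos"])*1e3; rv=(R0.inv()*R1).as_rotvec()
    print("t %.2f pos %s gap %.4f F %s"%(s["t"],np.round(s["eef_pos"],4),s["finger_gap"],np.round(s["ft_force"],1)))
    print("shift",d.round(1),"turn",rv.round(3))
to(*map(float,sys.argv[1:5]))
E
python3 to.py .52 .14 .28 0
```

```text
t 0.30 pos [0.2141 0.6135 0.2419] gap 0.0854 F [ 0.2 -0.6  0.3]
shift [-346.3  444.8  -37.9] turn [0.000e+00 1.000e-03 1.235e+00]
```

Emit:
{"method": "jog_arm", "body": {"commands": "-1 -346 445 -38 0 0 1.235;-1 -346 445 -38 0 0 1.235;-1 -346 445 -38 0 0 1.235;-1 -346 445 -38 0 0 1.235;-1 -346 445 -38 0 0 1.235"}}

```text
t: 0.72
eef_pos: [0.3276, 0.4375, 0.2564]
tool_rot: [0.955, 0.298, 0.0, 0.0]
ft_force: [1.0, 0.1, 0.6]
finger_gap: 0.0855
```

```bash
python3 to.py .52 .14 .28 0
```

```text
t 0.72 pos [0.3276 0.4375 0.2564] gap 0.0855 F [1.  0.1 0.6]
shift [-10.9 354.1 -23.5] turn [ 0.    -0.     0.605]
```

Emit:
{"method": "jog_arm", "body": {"commands": "-1 -11 354 -23 0 0 0.605;-1 -11 354 -23 0 0 0.605;-1 -11 354 -23 0 0 0.605;-1 -11 354 -23 0 0 0.605;-1 -11 354 -23 0 0 0.605"}}

```text
t: 1.13
eef_pos: [0.4415, 0.2633, 0.2702]
tool_rot: [1.0, -0.0, 0.0, -0.0]
ft_force: [-0.6, 0.9, 0.5]
finger_gap: 0.0854
```

```bash
python3 to.py .52 .14 .28 0
```

```text
t 1.13 pos [0.4415 0.2633 0.2702] gap 0.0854 F [-0.6  0.9  0.5]
shift [ 78.6 123.2  -9.8] turn [-0.    -0.001 -0.001]
```

Emit:
{"method": "jog_arm", "body": {"commands": "-1 78 123 -10 0 0 0;-1 78 123 -10 0 0 0;-1 78 123 -10 0 0 0;-1 78 123 -10 0 0 0;-1 78 123 -10 0 0 0"}}

```text
t: 1.55
eef_pos: [0.5214, 0.139, 0.2803]
tool_rot: [1.0, -0.0, 0.001, 0.001]
ft_force: [-0.4, 1.3, -0.8]
finger_gap: 0.0856
```

```bash
python3 - <<'E'
from rig import bot
from h import *
import pickle
p=bot.snapshot("wrist"); pickle.dump(p,open("w1.pkl","wb"))
cv2.imwrite("pics/w1.png",p["color"][:,:,::-1]); s=bot.observe(); print(s["eef_pos"],s["qd"].max() if hasattr(s["qd"],"max") else s["qd"])
E
```

```text
[0.52031631 0.14078974 0.27994729] 0.050906770818043
```

View pics/w1.png

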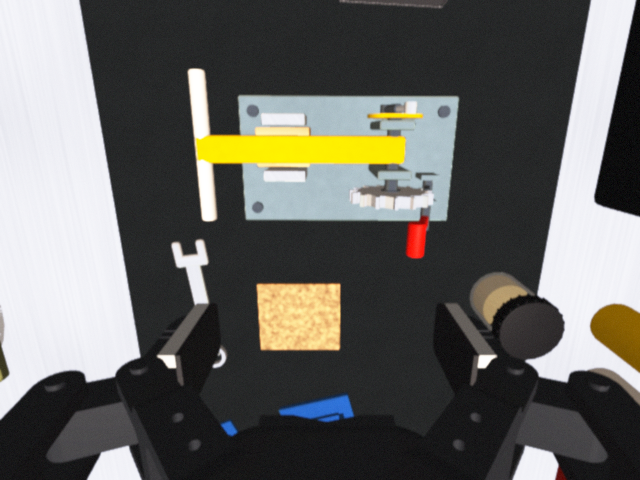

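The wrist view shows the plate corners at (238,96), (458,97), (446,219) and (246,219). The handle ends are at (197,70) and (209,219), and the red cross-bar is at (416,240). I'll refine these.

```bash
python3 - <<'E'
from h import *
from coarse import fit
import pickle
p=pickle.load(open("w1.pkl","rb")); t,s=pickle.load(open("ts0.pkl","rb"))
g=cv2.cvtColor(p["color"],cv2.COLOR_RGB2GRAY)
c=np.array([[238,96],[458,97],[446,219],[246,219]],np.float32).reshape(-1,1,2)
c=cv2.cornerSubPix(g,c,(5,5),(-1,-1),(3,50,.01)).reshape(-1,2); print(c)
L=np.array([[-75,50],[150,50],[150,-80],[-75,-80]])/1e3
th,o=fit(L,np.array([onz(p,q,.012)[:2] for q in c]))
# check features
for nm,X in dict(pawl=[.094,-.075,.1],hA=[-.095,.065,.071],hB=[-.095,-.065,.071],blk=[-.025,0,.056]).items():
    R=np.array([[np.cos(th),-np.sin(th)],[np.sin(th),np.cos(th)]])
    w=np.append(R@X[:2]+o,X[2]); print(nm,w.round(4),proj(p,w).round(1),"top",proj(t,w).round(1),"scene",proj(s,w).round(1))
# measured
r,gg,b=[p["color"][...,i].astype(int) for i in range(3)]
m=(r>150)&(gg<70)&(b<70); n,l,st,ce=cv2.connectedComponentsWithStats(m.astype(np.uint8)); print([(st[i].tolist(),ce[i].round(1)) for i in range(1,n) if st[i,4]>30])
print("handle ends on z.071",onz(p,(197.5,72),.071),onz(p,(209,217),.071))
for P in (t,s):
    r,gg,b=[P["color"][...,i].astype(int) for i in range(3)]
    m=(r>150)&(gg<70)&(b<70); n,l,st,ce=cv2.connectedComponentsWithStats(m.astype(np.uint8)); print([(st[i].tolist(),ce[i].round(1)) for i in range(1,n) if st[i,4]>10])
crop(p,180,60,300,220,2.6,"pics/w1c.png")
E
```

```text
[[237.54462  95.21539]
 [458.34103  96.33873]
 [445.9379  220.16635]
 [245.54953 219.2402 ]]
th deg -0.2748536568282658 o [0.50667519 0.19512375] res mm [[0.4, -0.1], [-0.1, 0.0], [-0.3, 0.1], [0.0, -0.1]]
pawl [0.6003 0.1197 0.1   ] [414.4 237.9] top [292.7 229.9] scene [366.4 278.9]
hA [0.412  0.2606 0.071 ] [197.4  70.3] top [238.4 299.4] scene [478.2 265.9]
hB [0.4114 0.1306 0.071 ] [210.7 218.6] top [286.7 300.8] scene [424.9 232.9]
blk [0.4817 0.1952 0.056 ] [283.6 148.1] top [264.6 275.1] scene [430.6 274.4]
[([406, 217, 22, 42, 609], array([416.3, 239.7]))]
handle ends on z.071 [0.41195214 0.2592258  0.071     ] [0.40984099 0.13211976 0.071     ]
[([69, 138, 61, 45, 1761], array([102.6, 164. ])), ([89, 139, 30, 2, 38], array([105.4, 139.2])), ([410, 140, 101, 17, 1466], array([460.2, 148.1])), ([288, 227, 11, 7, 59], array([293.2, 229.6]))]
[([54, 221, 103, 86, 2574], array([105.2, 263.6])), ([354, 270, 20, 37, 262], array([362.3, 285.3]))]
```

View pics/w1c.png

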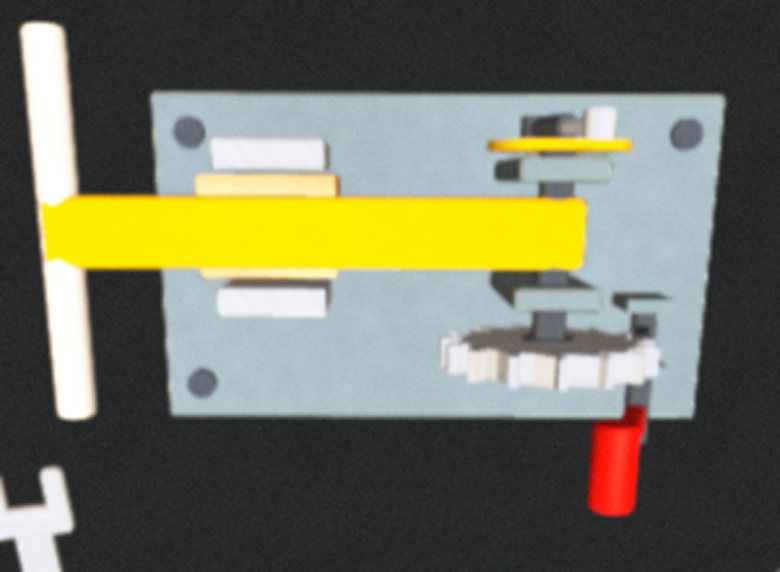

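The clamp pose agrees across views, with its origin at (0.5065, 0.195) and a rotation of −0.3°. I'll shut the fingers and come down on the −x side of the pawl bar.

Emit:
{"method": "jog_arm", "body": {"commands": "1 42 22 100 0 0 0;1 42 22 100 0 0 0;1 42 22 100 0 0 0;1 42 22 100 0 0 0;1 42 22 100 0 0 0", "squeeze": 30}}

```text
t: 2.02
eef_pos: [0.56, 0.1215, 0.178]
tool_rot: [1.0, 0.003, -0.002, 0.0]
ft_force: [1.2, 0.7, 1.4]
finger_gap: 0.0253
```

```bash
python3 to.py .562 .119 .095 0
```

```text
t 2.02 pos [0.56   0.1215 0.178 ] gap 0.0253 F [1.2 0.7 1.4]
shift [ 2.3  2.6 83. ] turn [0.    0.005 0.006]
```

Emit:
{"method": "jog_arm", "body": {"commands": "1 2 2 10 0 0 0;1 2 2 30 0 0 0;1 2 2 60 0 0 0;1 2 2 83 0 0 0;1 2 2 83 0 0 0"}}

```text
t: 2.43
eef_pos: [0.5608, 0.1192, 0.0936]
tool_rot: [1.0, 0.003, -0.003, 0.0]
ft_force: [-2.2, -0.4, -0.4]
finger_gap: 0.0001
```

```bash
python3 to.py .65 .119 .095 0; python3 - <<'E'
from rig import bot
from h import *
p=bot.snapshot("wrist"); cv2.imwrite("pics/w2.png",p["color"][:,:,::-1])
p=bot.snapshot("scene"); crop(p,300,180,200,180,3,"pics/s2.png")
E
```

```text
t 2.43 pos [0.5608 0.1192 0.0936] gap 0.0001 F [-2.2 -0.4 -0.4]
shift [89.2  0.7 -1.9] turn [0.001 0.006 0.006]
```

View pics/w2.png

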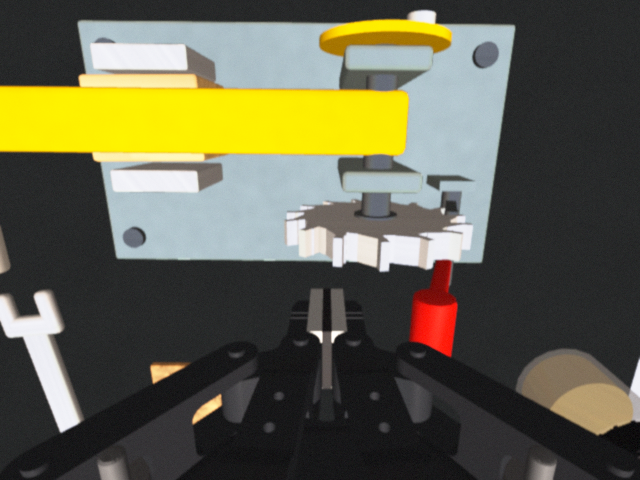

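View pics/s2.png

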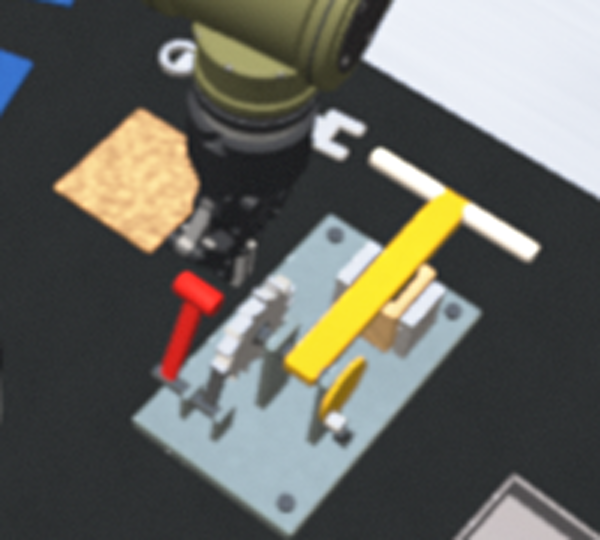

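The pawl bar stands clear just to the +x side of the shut fingertips, at (433,320) in the wrist view. I'll push it along +x.

Emit:
{"method": "jog_arm", "body": {"commands": "1 10 0 -5 0 0 0;1 22 0 -5 0 0 0;1 34 0 -5 0 0 0;1 46 0 -5 0 0 0;1 58 0 -5 0 0 0"}}

```text
t: 2.95
eef_pos: [0.6237, 0.1197, 0.106]
tool_rot: [1.0, 0.003, 0.002, -0.0]
ft_force: [-1.8, -0.7, -0.5]
finger_gap: 0.0002
```

Emit:
{"method": "jog_arm", "body": {"commands": "1 8 0 0 0 0 0;1 14 0 0 0 0 0;1 18 0 0 0 0 0;1 22 0 0 0 0 0;1 24 0 0 0 0 0"}}

```text
t: 3.37
eef_pos: [0.6455, 0.1192, 0.1023]
tool_rot: [1.0, 0.003, -0.0, -0.0]
ft_force: [-6.4, 0.1, 4.6]
finger_gap: -0.0001
```

```bash
python3 to.py .65 .119 .1 0; python3 - <<'E'
from rig import bot
from h import *
p=bot.snapshot("wrist"); cv2.imwrite("pics/w3.png",p["color"][:,:,::-1])
p=bot.snapshot("scene"); crop(p,300,180,200,180,3,"pics/s3.png")
E
```

```text
t 3.37 pos [0.6455 0.1192 0.1023] gap -0.0001 F [-6.4  0.1  4.6]
shift [4.5 0.3 2.3] turn [-0.     0.001  0.005]
```

View pics/w3.png

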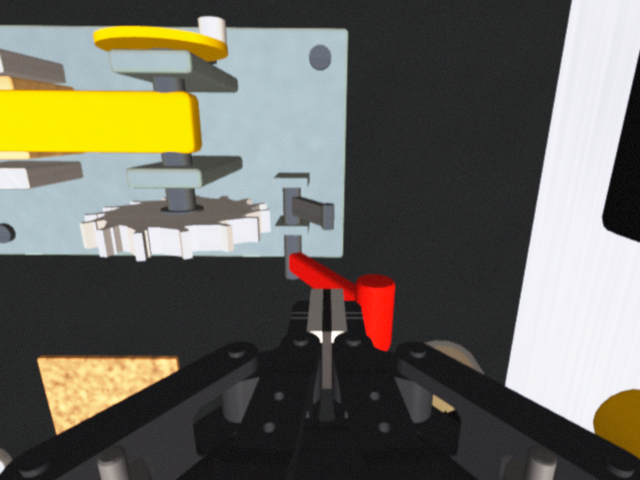

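View pics/s3.png

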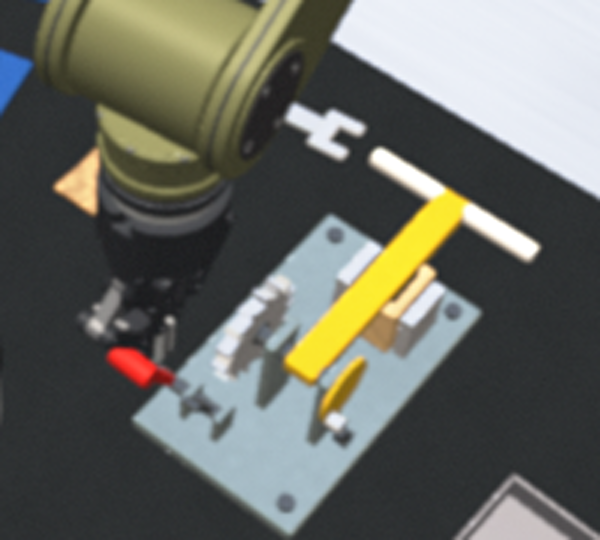

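The pawl is leaning toward +x and the force is rising. One more press will confirm it's at its stop.

Emit:
{"method": "jog_arm", "body": {"commands": "1 3 0 0 0 0 0;1 5 0 0 0 0 0;1 5 0 0 0 0 0"}}

```text
t: 3.72
eef_pos: [0.6461, 0.1193, 0.1021]
tool_rot: [1.0, 0.003, -0.006, 0.0]
ft_force: [-20.9, -1.7, 13.4]
finger_gap: 0.0
```

The joint has stopped at about 0.646 while the force rose to 21 N, so the pawl is against its stop. I'll back off, rise, and go above the handle grip point.

Emit:
{"method": "jog_arm", "body": {"commands": "1 -15 0 0 0 0 0;1 -20 0 -40 0 0 0;-1 -45 -10 -75 0 0 0;-1 -75 -40 -80 0 0 0;-1 -110 -65 -80 0 0 0"}}

```text
t: 4.13
eef_pos: [0.546, 0.1821, 0.1868]
tool_rot: [1.0, 0.001, 0.005, -0.001]
ft_force: [-0.1, 1.6, -0.3]
finger_gap: 0.036
```

```bash
python3 to.py .412 .2375 .16 0
```

```text
t 4.13 pos [0.546  0.1821 0.1868] gap 0.0360 F [-0.1  1.6 -0.3]
shift [-134.1  -55.7   25.6] turn [-0.003 -0.01   0.003]
```

Emit:
{"method": "jog_arm", "body": {"commands": "-0.3 -35 -15 5 0 0 0;-0.3 -75 -30 15 0 0 0;-0.3 -115 -48 25 0 0 0;-0.3 -134 -56 26 0 0 0;-0.3 -134 -56 26 0 0 0"}}

```text
t: 4.55
eef_pos: [0.405, 0.2376, 0.1542]
tool_rot: [1.0, 0.004, -0.001, -0.0]
ft_force: [0.6, 0.6, -0.5]
finger_gap: 0.0554
```

```bash
python3 to.py .412 .2375 .063 0; python3 - <<'E'
from rig import bot
from h import *
import pickle
p=bot.snapshot("wrist"); cv2.imwrite("pics/w4.png",p["color"][:,:,::-1]); pickle.dump(p,open("w4.pkl","wb"))
p=bot.snapshot("scene"); crop(p,300,180,200,180,3,"pics/s4.png")
E
```

```text
t 4.55 pos [0.405  0.2376 0.1542] gap 0.0554 F [ 0.6  0.6 -0.5]
shift [ 7.2  0.2 91.2] turn [-0.     0.002  0.009]
```

View pics/w4.png

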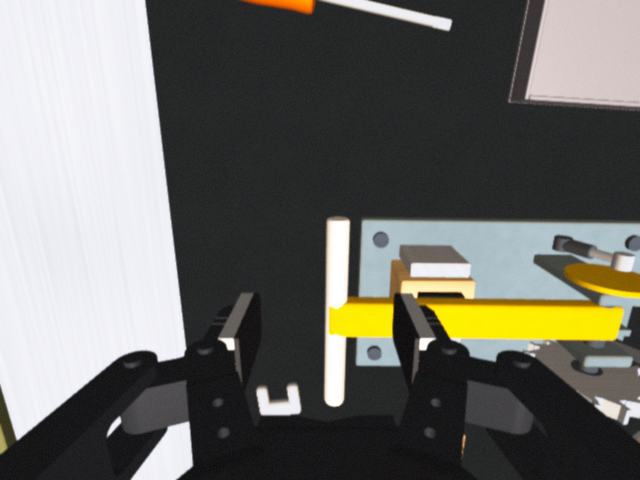

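View pics/s4.png

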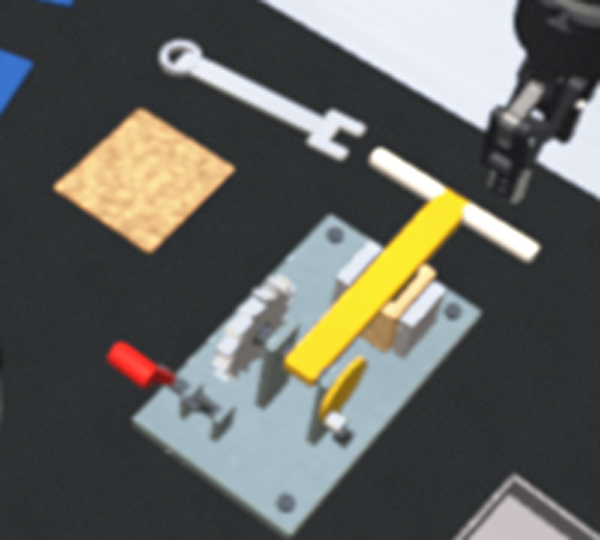

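The pawl stays released, and the handle (column 337) lies between the open fingers. I'll descend and grip.

Emit:
{"method": "jog_arm", "body": {"commands": "-0.3 7 0 25 0 0 0;-0.3 7 0 55 0 0 0;-0.3 7 0 80 0 0 0;-0.3 7 0 91 0 0 0;-0.3 7 0 91 0 0 0"}}

```text
t: 5.07
eef_pos: [0.4153, 0.2354, 0.0621]
tool_rot: [1.0, 0.002, -0.002, 0.001]
ft_force: [0.4, -0.7, -1.0]
finger_gap: 0.0555
```

Emit:
{"method": "jog_arm", "body": {"commands": "1 0 0 0 0 0 0;1 0 0 0 0 0 0;1 0 0 0 0 0 0;1 0 0 0 0 0 0;1 0 0 0 0 0 0", "squeeze": 35}}

```text
t: 5.48
eef_pos: [0.4114, 0.2371, 0.0666]
tool_rot: [1.0, 0.002, -0.007, 0.0]
ft_force: [-25.6, -0.5, 21.9]
finger_gap: 0.0126
```

The bar is gripped. Now I'll follow the arc up.

Emit:
{"method": "jog_arm", "body": {"commands": "1 -3 0 -10 0 0 0;1 -2 0 -20 0 0 0;1 0 0 -37 0 0 0;1 5 0 -53 0 0 0;1 10 0 -69 0 0 0", "squeeze": 25}}

```text
t: 5.9
eef_pos: [0.4236, 0.2369, 0.1335]
tool_rot: [1.0, 0.002, -0.003, -0.0]
ft_force: [-3.6, 2.7, -6.4]
finger_gap: 0.0128
```

Emit:
{"method": "jog_arm", "body": {"commands": "1 7 0 -15 0 0 0;1 16 0 -30 0 0 0;1 27 0 -43 0 0 0;1 38 0 -56 0 0 0;1 51 0 -67 0 0 0"}}

```text
t: 6.32
eef_pos: [0.4734, 0.2369, 0.2041]
tool_rot: [1.0, 0.003, -0.006, 0.001]
ft_force: [-21.4, -3.5, 17.6]
finger_gap: 0.0128
```

Emit:
{"method": "jog_arm", "body": {"commands": "1 14 0 -10 0 0 0;1 29 0 -18 0 0 0;1 44 0 -25 0 0 0;1 60 0 -31 0 0 0;1 77 0 -34 0 0 0"}}

```text
t: 6.73
eef_pos: [0.5564, 0.2368, 0.2396]
tool_rot: [1.0, 0.002, 0.003, 0.0]
ft_force: [-0.7, -3.0, 1.6]
finger_gap: 0.0128
```

```bash
python3 to.py .412 .2375 .063 0; python3 - <<'E'
from rig import bot
from h import *
import pickle
p=bot.snapshot("wrist"); cv2.imwrite("pics/w5.png",p["color"][:,:,::-1]); pickle.dump(p,open("w4.pkl","wb"))
p=bot.snapshot("scene"); crop(p,270,130,260,230,2.5,"pics/s5.png")
E
```

```text
t 6.73 pos [0.5564 0.2368 0.2396] gap 0.0128 F [-0.7 -3.   1.6]
shift [-145.4   -1.4  175.8] turn [ 0.    -0.006  0.005]
```

View pics/s5.png

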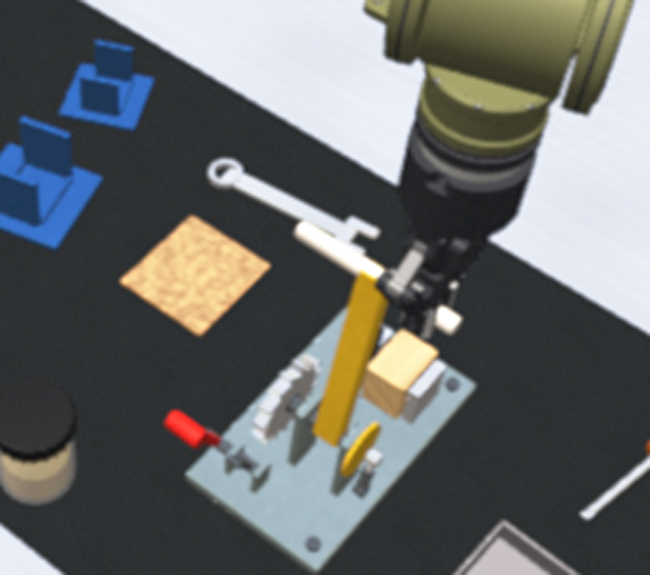

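The arm stands at about 1.4 rad. I'll follow it to 1.8.

Emit:
{"method": "jog_arm", "body": {"commands": "1 15 0 -1 0 0 0;1 31 0 -2 0 0 0;1 48 0 -1 0 0 0;1 62 0 2 0 0 0;1 68 0 4 0 0 0"}}

```text
t: 7.25
eef_pos: [0.625, 0.2367, 0.2335]
tool_rot: [1.0, 0.002, 0.003, 0.0]
ft_force: [2.0, -4.3, 5.6]
finger_gap: 0.0128
```

Emit:
{"method": "jog_arm", "body": {"commands": "0.2 0 0 0 0 0 0;-0.2 0 0 0 0 0 0;-0.3 0 0 -12 0 0 0;-0.3 0 0 -35 0 0 0;-0.3 0 0 -60 0 0 0"}}

```text
t: 7.67
eef_pos: [0.6203, 0.2379, 0.2905]
tool_rot: [1.0, 0.003, -0.002, 0.0]
ft_force: [0.1, 0.4, 0.0]
finger_gap: 0.0555
```

```bash
python3 to.py .4815 .195 .20 0; python3 - <<'E'
from rig import bot
from h import *
import pickle
p=bot.snapshot("scene"); crop(p,270,130,260,230,2.5,"pics/s6.png")
E
```

```text
t 7.67 pos [0.6203 0.2379 0.2905] gap 0.0555 F [0.1 0.4 0. ]
shift [-138.6   42.1   91.1] turn [0.    0.004 0.006]
```

View pics/s6.png

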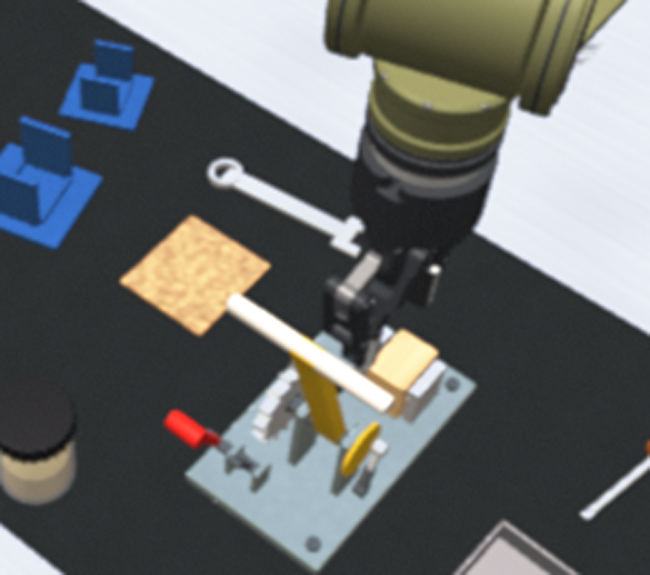

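The arm is standing open. I'll move over the block.

Emit:
{"method": "jog_arm", "body": {"commands": "-1 -40 10 0 0 0 0;-1 -80 20 5 0 0 0;-1 -115 35 20 0 0 0;-1 -138 42 50 0 0 0;-1 -138 42 75 0 0 0"}}

```text
t: 8.13
eef_pos: [0.4802, 0.1946, 0.2158]
tool_rot: [1.0, 0.003, 0.0, -0.0]
ft_force: [0.8, 0.7, -1.5]
finger_gap: 0.0853
```

Emit:
{"method": "jog_arm", "body": {"commands": "-1 0 0 20 0 0 0;-1 0 0 20 0 0 0"}}

```text
t: 8.3
eef_pos: [0.4805, 0.1945, 0.1917]
tool_rot: [1.0, 0.003, -0.004, 0.001]
ft_force: [-0.6, 0.4, -1.3]
finger_gap: 0.0853
```

```bash
python3 to.py .4815 .195 .20 0; python3 - <<'E'
from rig import bot
from h import *
import pickle
p=bot.snapshot("wrist"); cv2.imwrite("pics/w7.png",p["color"][:,:,::-1]); pickle.dump(p,open("w7.pkl","wb"))
t=bot.snapshot("top"); crop(t,225,190,215,150,3.7,"pics/t7.png"); pickle.dump(t,open("t7.pkl","wb"))
E
```

```text
t 8.30 pos [0.4805 0.1945 0.1917] gap 0.0853 F [-0.6  0.4 -1.3]
shift [ 0.9 -0.5 -8.3] turn [0.002 0.008 0.006]
```

View pics/w7.png

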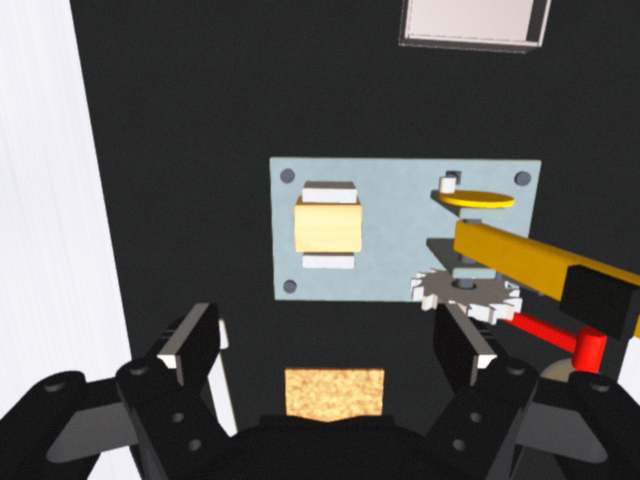

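The block's top face spans about (295–361, 200–252) and the arm is clear on the right.

```bash
python3 - <<'E'
from h import *
import pickle
p=pickle.load(open("w7.pkl","rb"))
hsv=cv2.cvtColor(p["color"],cv2.COLOR_RGB2HSV); print(hsv[225,330],hsv[201,330])
m=((hsv[...,0]>10)&(hsv[...,0]<28)&(hsv[...,1]>60)&(hsv[...,2]>225)).astype(np.uint8); m[:, :280]=0; m[:,380:]=0; m[:190]=0; m[270:]=0
pts=np.argwhere(m)[:,::-1].astype(np.float32); r=cv2.minAreaRect(pts); b=cv2.boxPoints(r); print(b.round(1))
W=np.array([onz(p,q,.056)[:2] for q in b]); print(W.round(4),W.mean(0).round(4), np.linalg.norm(W[1]-W[0]),np.linalg.norm(W[2]-W[1]))
print(onz(p,(277,157),.012),onz(p,(541,160),.012),onz(p,(533,301),.012),onz(p,(277,300),.012))
# pad corners
pm=((hsv[...,0]>8)&(hsv[...,0]<22)&(hsv[...,1]>90)&(hsv[...,2]>150)); pm[:360]=0
ys,xs=np.where(pm); print(xs.min(),xs.max(),ys.min())
E
```

```text
[ 27  63 254] [  0   3 233]
[[294. 205.]
 [361. 205.]
 [361. 251.]
 [294. 251.]]
[[0.4557 0.2138]
 [0.5054 0.2141]
 [0.5066 0.1781]
 [0.4549 0.1777]] [0.4807 0.1959] 0.04974897260226551 0.03601750791292978
[0.43806946 0.24537455 0.012     ] [0.6575228  0.24424853 0.012     ] [0.67270725 0.11540309 0.012     ] [0.43361511 0.11422958 0.012     ]
285 383 369
```

The block's centre is at (0.4807, 0.1958). I'll descend.

Emit:
{"method": "jog_arm", "body": {"commands": "-0.7 0 -1 35 0 0 0;-0.7 0 -1 70 0 0 0;-0.7 0 -1 105 0 0 0;-0.7 0 -1 125 0 0 0;-0.7 0 -1 138 0 0 0"}}

```text
t: 8.82
eef_pos: [0.4844, 0.1962, 0.0571]
tool_rot: [1.0, 0.003, -0.001, 0.0]
ft_force: [0.3, 0.3, 1.3]
finger_gap: 0.0724
```

```bash
python3 to.py .481 .1957 .030 0; python3 - <<'E'
from rig import bot
from h import *
p=bot.snapshot("wrist"); cv2.imwrite("pics/w8.png",p["color"][:,:,::-1])
E
```

```text
t 8.82 pos [0.4844 0.1962 0.0571] gap 0.0724 F [0.3 0.3 1.3]
shift [-3.4  0.5 27.1] turn [0.    0.001 0.005]
```

View pics/w8.png

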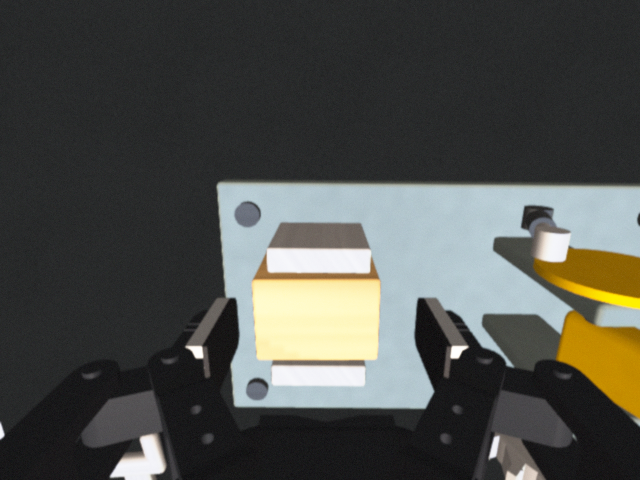

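The jaws straddle the block and sit about 3.5 mm too far toward +x. I'll correct that, finish the descent, and close gently.

Emit:
{"method": "jog_arm", "body": {"commands": "-0.7 -3.5 0 6 0 0 0;-0.7 -3.5 0 16 0 0 0;-0.7 -3.5 0 24 0 0 0;-0.7 -3.5 0 27 0 0 0;-0.7 -3.5 0 27 0 0 0"}}

```text
t: 9.28
eef_pos: [0.4807, 0.196, 0.0305]
tool_rot: [1.0, 0.003, -0.0, 0.0]
ft_force: [-0.6, -0.2, 0.1]
finger_gap: 0.0727
```

```bash
python3 to.py .481 .1957 .030 0
```

```text
t 9.28 pos [0.4807 0.196  0.0305] gap 0.0727 F [-0.6 -0.2  0.1]
shift [0.3 0.3 0.5] turn [0.    0.001 0.005]
```

Emit:
{"method": "jog_arm", "body": {"commands": "0 0 0 0 0 0 0;1 0 0 0 0 0 0;1 0 0 0 0 0 0;1 0 0 0 0 0 0;1 0 0 0 0 0 0", "squeeze": 35}}

```text
t: 9.7
eef_pos: [0.4816, 0.1961, 0.0315]
tool_rot: [1.0, 0.002, 0.001, -0.0]
ft_force: [0.5, -0.1, 2.1]
finger_gap: 0.0498
```

Emit:
{"method": "jog_arm", "body": {"commands": "1 0 0 -6 0 0 0;1 0 0 -15 0 0 0;1 0 0 -30 0 0 0;1 0 0 -55 0 0 0;1 0 0 -80 0 0 0"}}

```text
t: 10.12
eef_pos: [0.48, 0.1957, 0.1113]
tool_rot: [1.0, 0.003, -0.001, 0.0]
ft_force: [0.8, -0.9, -0.6]
finger_gap: 0.0496
```

```bash
python3 to.py .485 -.011 .11 0; python3 - <<'E'
from rig import bot
from h import *
p=bot.snapshot("wrist"); cv2.imwrite("pics/w9.png",p["color"][:,:,::-1])
E
```

```text
t 10.12 pos [0.48   0.1957 0.1113] gap 0.0496 F [ 0.8 -0.9 -0.6]
shift [  4.  206.7   1.4] turn [0.001 0.002 0.005]
```

View pics/w9.png

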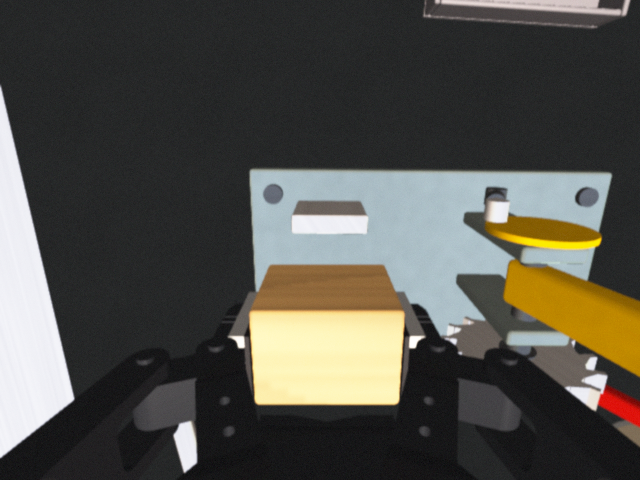

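The block is lifted out cleanly. I'll carry it to the cork pad.

Emit:
{"method": "jog_arm", "body": {"commands": "1 0 20 -20 0 0 0;1 2 60 -30 0 0 0;1 4 100 -30 0 0 0;1 4 140 -25 0 0 0;1 4 180 -15 0 0 0"}}

```text
t: 10.58
eef_pos: [0.487, 0.0144, 0.1283]
tool_rot: [1.0, 0.003, 0.003, 0.0]
ft_force: [0.7, -1.1, -1.2]
finger_gap: 0.0499
```

```bash
python3 to.py .485 -.011 .06 0
```

```text
t 10.58 pos [0.487  0.0144 0.1283] gap 0.0499 F [ 0.7 -1.1 -1.2]
shift [-2.5 25.4 68.3] turn [ 0.    -0.005  0.006]
```

Emit:
{"method": "jog_arm", "body": {"commands": "1 -2 20 5 0 0 0;1 -2 25 30 0 0 0;1 -2 25 60 0 0 0;1 -2 25 80 0 0 0;1 -2 25 85 0 0 0"}}

```text
t: 11.0
eef_pos: [0.4809, -0.009, 0.0374]
tool_rot: [1.0, 0.002, -0.003, -0.0]
ft_force: [-0.7, 0.4, -1.4]
finger_gap: 0.0494
```

```bash
python3 to.py .485 -.011 .0245 0; python3 - <<'E'
from rig import bot
from h import *
p=bot.snapshot("top"); crop(p,225,190,215,150,3.7,"pics/t10.png")
p=bot.snapshot("scene"); crop(p,270,130,260,230,2.5,"pics/s10.png")
E
```

```text
t 11.00 pos [ 0.4809 -0.009   0.0374] gap 0.0494 F [-0.7  0.4 -1.4]
shift [ 4.2  2.  12.9] turn [-0.001  0.007  0.004]
```

View pics/s10.png

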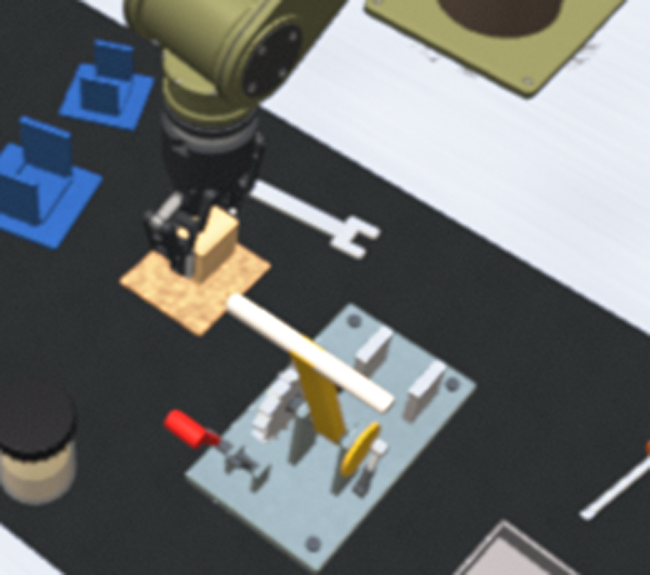

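The block is over the pad. I'll lower it slowly.

Emit:
{"method": "jog_arm", "body": {"commands": "1 1 0 3 0 0 0;1 2 0 6 0 0 0;1 2 0 9 0 0 0;1 2 0 11 0 0 0;1 2 0 11 0 0 0"}}

```text
t: 11.52
eef_pos: [0.486, -0.0089, 0.0299]
tool_rot: [1.0, 0.003, 0.0, 0.0]
ft_force: [-0.4, -0.6, -1.9]
finger_gap: 0.0496
```

Emit:
{"method": "jog_arm", "body": {"commands": "1 0 0 1 0 0 0;1 0 0 2 0 0 0;1 0 0 2 0 0 0"}}

```text
t: 11.77
eef_pos: [0.4859, -0.009, 0.0277]
tool_rot: [1.0, 0.003, -0.0, -0.0]
ft_force: [0.0, 0.1, -1.1]
finger_gap: 0.0496
```

Emit:
{"method": "jog_arm", "body": {"commands": "1 0 0 1 0 0 0;1 0 0 2 0 0 0;1 0 0 3 0 0 0;1 0 0 3 0 0 0"}}

```text
t: 12.1
eef_pos: [0.4859, -0.009, 0.0246]
tool_rot: [1.0, 0.002, -0.0, 0.0]
ft_force: [-0.2, -0.3, -1.0]
finger_gap: 0.0496
```

Emit:
{"method": "jog_arm", "body": {"commands": "1 0 0 0.5 0 0 0;1 0 0 1 0 0 0;1 0 0 1.5 0 0 0;1 0 0 1.5 0 0 0"}}

```text
t: 12.43
eef_pos: [0.486, -0.009, 0.0245]
tool_rot: [1.0, 0.003, -0.001, -0.0]
ft_force: [-5.6, 0.1, 9.8]
finger_gap: 0.0492
```

It touches down at TCP z = 0.0245. I'll release and rise.

Emit:
{"method": "jog_arm", "body": {"commands": "0 0 0 -1 0 0 0;-0.5 0 0 -1 0 0 0;-0.7 0 0 -1 0 0 0;-0.7 0 0 -30 0 0 0;-0.7 0 0 -65 0 0 0"}}

```text
t: 12.85
eef_pos: [0.4829, -0.0086, 0.0855]
tool_rot: [1.0, 0.002, -0.004, -0.001]
ft_force: [2.1, 0.9, -0.4]
finger_gap: 0.0724
```

Emit:
{"method": "jog_arm", "body": {"commands": "-0.7 0 0 -40 0 0 -0.12;-0.7 0 0 -80 0 0 0.12;-0.7 0 0 -110 0 0 0.25;-0.7 0 0 -110 0 0 0.37;-0.7 0 0 -110 0 0 0.5"}}

```text
t: 13.27
eef_pos: [0.4877, -0.0092, 0.2017]
tool_rot: [0.982, -0.189, 0.003, -0.0]
ft_force: [-1.1, -0.2, -0.9]
finger_gap: 0.0726
```

```bash
python3 to.py .44 -.009 .22 -90
```

```text
t 13.27 pos [ 0.4877 -0.0092  0.2017] gap 0.0726 F [-1.1 -0.2 -0.9]
shift [-44.3  17.5 -18.6] turn [-0.005 -0.005  1.19 ]
```

```bash
python3 to.py .45 -.1 .25 -90
```

```text
t 13.27 pos [ 0.4877 -0.0092  0.2017] gap 0.0726 F [-1.1 -0.2 -0.9]
shift [ -1.   98.2 -48.4] turn [-0.005 -0.005  1.19 ]
```

Emit:
{"method": "jog_arm", "body": {"commands": "-0.7 -1 98 -48 0 0 1.19;-0.7 -1 98 -48 0 0 1.19;-0.7 -1 98 -48 0 0 1.19;-0.7 -1 98 -48 0 0 1.19;-0.7 -1 98 -48 0 0 1.19"}}

```text
t: 13.68
eef_pos: [0.4492, -0.1013, 0.2475]
tool_rot: [0.875, -0.483, 0.001, -0.0]
ft_force: [-0.1, -0.2, 0.7]
finger_gap: 0.0724
```

```bash
python3 to.py .45 -.1 .25 -90
```

```text
t 13.68 pos [ 0.4492 -0.1013  0.2475] gap 0.0724 F [-0.1 -0.2  0.7]
shift [-0.6 -1.3 -2.5] turn [-0.002 -0.002  0.562]
```

Emit:
{"method": "jog_arm", "body": {"commands": "-0.7 0 0 0 0 0 0.56;-0.7 0 0 0 0 0 0.56;-0.7 0 0 0 0 0 0.56;-0.7 0 0 0 0 0 0.56;-0.7 0 0 0 0 0 0.56"}}

```text
t: 14.1
eef_pos: [0.4491, -0.0998, 0.246]
tool_rot: [0.709, -0.705, -0.0, 0.0]
ft_force: [0.3, 0.5, -0.2]
finger_gap: 0.0727
```

Emit:
{"method": "jog_arm", "body": {"commands": "-0.7 0 0 0 0 0 0"}}

```text
t: 14.18
eef_pos: [0.4491, -0.0998, 0.246]
tool_rot: [0.711, -0.704, -0.0, 0.0]
ft_force: [0.8, 0.3, 0.4]
finger_gap: 0.0723
```

```bash
python3 to.py .45 -.1 .25 -90; python3 - <<'E'
from rig import bot
from h import *
import pickle
p=bot.snapshot("wrist"); cv2.imwrite("pics/w11.png",p["color"][:,:,::-1]); pickle.dump(p,open("w11.pkl","wb"))
E
```

```text
t 14.18 pos [ 0.4491 -0.0998  0.246 ] gap 0.0723 F [0.8 0.3 0.4]
shift [ 0.2 -0.9 -4. ] turn [0.   0.   0.01]
```

View pics/w11.png

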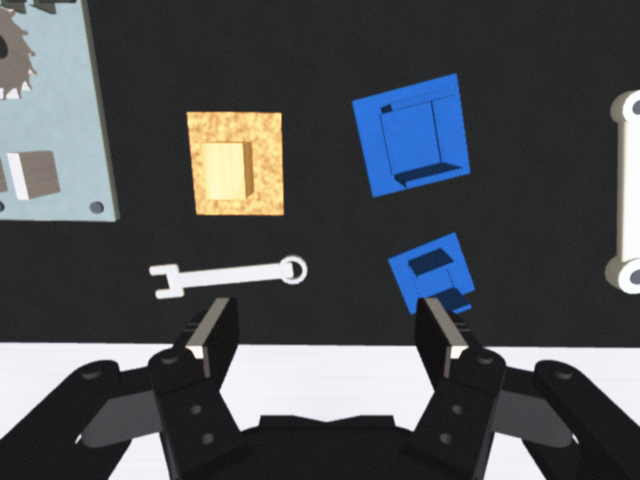

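The wrist view shows the block on the pad, its top face at about (204–245, 142–199). The large holder's plate corners are at (352,101), (456,74), (470,174) and (373,196). I'll zoom in and measure.

```bash
python3 - <<'E'
from h import *
from coarse import fit
import pickle
p=pickle.load(open("w11.pkl","rb"))
crop(p,340,60,140,150,5,"pics/w11h.png"); crop(p,180,100,115,125,5,"pics/w11b.png")
r,g,b=[p["color"][...,i].astype(int) for i in range(3)]
m=((b>60)&(b>1.5*r)).astype(np.uint8); m[:60]=0; m[210:]=0; m[:,:340]=0; m[:,480:]=0
cn=max(cv2.findContours(m,0,1)[0],key=cv2.contourArea)
for e in (4,8): print(cv2.approxPolyDP(cn,e,True).reshape(-1,2).tolist())
q=np.array([[352,101],[456,74],[470,174],[373,196]],float)
# line fits on each side of the contour
P=cn.reshape(-1,2).astype(float); lines=[]
for i in range(4):
    a,c=q[i],q[(i+1)%4]; d=(c-a)/np.linalg.norm(c-a); n=np.array([-d[1],d[0]])
    s=(P-a)@d; e=(P-a)@n; k=(abs(e)<4)&(s>8)&(s<np.linalg.norm(c-a)-8)
    l=cv2.fitLine(P[k].astype(np.float32),cv2.DIST_HUBER,0,.01,.01).ravel(); lines.append(l)
def X(l,k):
    A=np.array([[l[0],-k[0]],[l[1],-k[1]]]); s=np.linalg.solve(A,[k[2]-l[2],k[3]-l[3]]); return np.array(l[2:])+s[0]*np.array(l[:2])
C=np.array([X(lines[i-1],lines[i]) for i in range(4)]); print(C.round(1))
W=np.array([onz(p,c,.008)[:2] for c in C])
# image: left = +y, up = +x  -> corners (+x,+y),(+x,-y),(-x,-y),(-x,+y)
fit(np.array([[47.5,50],[47.5,-50],[-47.5,-50],[-47.5,50]])/1e3,W)
hsv=cv2.cvtColor(p["color"],cv2.COLOR_RGB2HSV); print(hsv[170,222],hsv[170,250],hsv[120,250])
m=((hsv[...,2]>240)&(hsv[...,0]>20)&(hsv[...,0]<32)).astype(np.uint8); m[:130]=0;m[210:]=0;m[:,:190]=0;m[:,260:]=0
m=cv2.morphologyEx(m,cv2.MORPH_OPEN,np.ones((5,5)))
cn=max(cv2.findContours(m,0,1)[0],key=cv2.contourArea); rr=cv2.minAreaRect(cn); B=cv2.boxPoints(rr); print(B.round(1),cv2.approxPolyDP(cn,3,True).reshape(-1,2).tolist())
W=np.array([onz(p,c,.049)[:2] for c in B]); print(W.round(4).tolist(),W.mean(0),np.linalg.norm(W[1]-W[0]),np.linalg.norm(W[2]-W[1]))
E
```

```text
[[455, 72], [351, 101], [372, 197], [470, 173]]
[[455, 72], [351, 101], [372, 197], [470, 173]]
[[350.4 100.1]
 [456.6  71.6]
 [470.7 173.4]
 [371.9 198. ]]
th deg 14.76978926923212 o [ 0.51610007 -0.18299201] res mm [[-0.6, -0.7], [-0.8, 0.3], [0.6, 0.8], [0.9, -0.4]]
[ 26  69 254] [ 16 152 169] [ 23  93 254]
[[198. 143.]
 [244. 143.]
 [244. 207.]
 [198. 207.]] [[202, 143], [203, 166], [198, 172], [204, 178], [200, 184], [206, 199], [230, 199], [238, 207], [244, 199], [241, 143]]
[[0.5108, 0.0122], [0.5112, -0.0278], [0.4545, -0.0247], [0.4541, 0.0174]] [ 0.48265109 -0.00572933] 0.03999777814874433 0.05671750166466455
```

View pics/w11h.png

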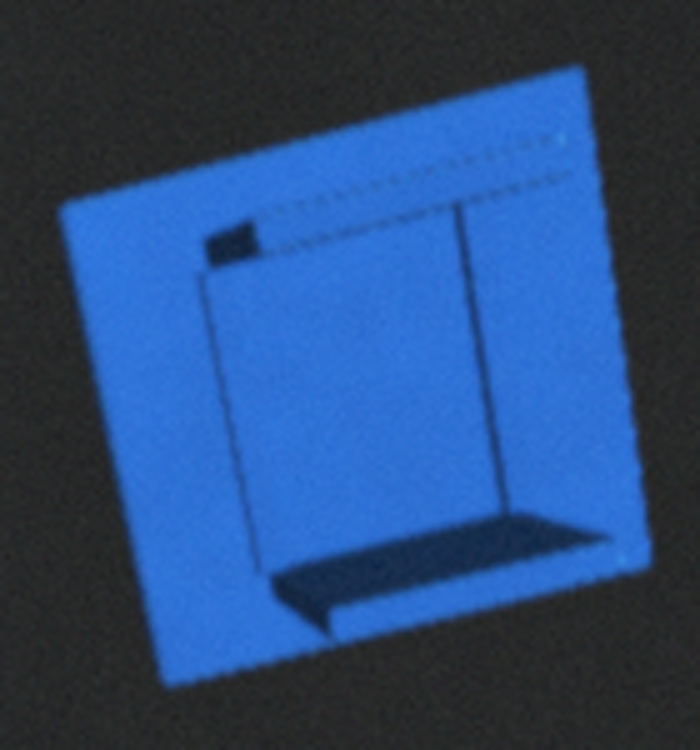

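View pics/w11b.png

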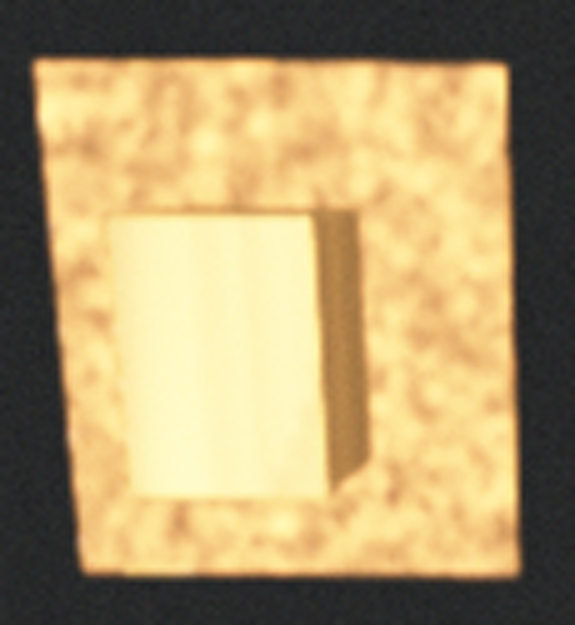

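```bash
python3 - <<'E'
from h import *
from coarse import fit
import pickle
p=pickle.load(open("w11.pkl","rb"))
B=np.array([[108,213],[313,213],[328,497],[132,497]])/5+[180,100]
W=np.array([onz(p,c,.049)[:2] for c in B]); print("block",W.mean(0).round(4)); fit(np.array([[25,18],[25,-18],[-25,-18],[-25,18]])/1e3,W)
f=lambda a,z:onz(p,np.array(a)/5+[340,60],z)[:2]
th=np.radians(14.3); ex=np.array([np.cos(th),np.sin(th)]); ey=np.array([-ex[1],ex[0]]); o=np.array([.515,-.184])
for nm,a,b in [("lipL",(203,275),(258,572)),("lipR",(460,205),(508,512))]:
    for z in(.008,.013):
        A,Bb=f(a,z),f(b,z); d=A-Bb; print(nm,z,"ang",np.degrees(np.arctan2(d[1],d[0])).round(2),"y:",(((A+Bb)/2-o)@ey*1e3).round(1))
for nm,a,b in [("far",(215,268),(455,205)),("near",(270,578),(513,513)),("nearTopin",(330,605),(612,540)),("farTopin",(255,215),(560,138)),("far2",(265,250),(570,175))]:
    for z in(.008,.066):
        A,Bb=f(a,z),f(b,z); d=A-Bb; print(nm,z,"ang",np.degrees(np.arctan2(-d[0],d[1])).round(2),"x:",(((A+Bb)/2-o)@ex*1e3).round(1))
E
```

```text
block [ 0.4864 -0.0088]
th deg 0.10550655713037987 o [ 0.48636047 -0.00875162] res mm [[0.2, 0.3], [-0.1, -0.1], [-0.2, -0.3], [0.1, 0.1]]
lipL 0.008 ang 13.96 y: 26.7
lipL 0.013 ang 13.96 y: 27.4
lipR 0.008 ang 14.61 y: -23.4
lipR 0.013 ang 14.61 y: -22.0
far 0.008 ang 14.64 x: 30.1
far 0.066 ang 14.64 x: 29.9
near 0.008 ang 15.61 x: -29.8
near 0.066 ang 15.61 x: -20.6
nearTopin 0.008 ang 13.66 x: -38.9
nearTopin 0.066 ang 13.66 x: -28.3
farTopin 0.008 ang 14.03 x: 37.4
farTopin 0.066 ang 14.03 x: 36.1
far2 0.008 ang 13.76 x: 30.6
far2 0.066 ang 13.76 x: 30.4
```

The block is at (0.4864, −0.0088) with yaw 0°. The holder is at (0.5153, −0.1842) with yaw 14.3°. I'll regrip the block by its sides.

Emit:
{"method": "jog_arm", "body": {"commands": "-0.7 -40 -16 20 0 0 0.01;-0.7 -75 -32 50 0 0 0.01;-0.7 -91 -37 85 0 0 0.01;-0.7 -91 -37 115 0 0 0.01;-0.7 -91 -37 140 0 0 0.01"}}

```text
t: 14.65
eef_pos: [0.4839, -0.0067, 0.1029]
tool_rot: [0.709, -0.705, -0.001, 0.001]
ft_force: [-0.5, -0.5, -0.6]
finger_gap: 0.0727
```

Emit:
{"method": "jog_arm", "body": {"commands": "-0.7 0 0 10 0 0 0;-0.7 0 0 20 0 0 0;-0.7 0 0 20 0 0 0"}}

```text
t: 14.9
eef_pos: [0.4844, -0.0086, 0.0851]
tool_rot: [0.707, -0.707, -0.001, 0.001]
ft_force: [-1.1, -0.1, -0.4]
finger_gap: 0.0721
```

```bash
python3 to.py .4864 -.0088 .029 -90;  python3 - <<'E'
from rig import bot
from h import *
p=bot.snapshot("wrist"); cv2.imwrite("pics/w12.png",p["color"][:,:,::-1])
E
```

```text
t 14.90 pos [ 0.4844 -0.0086  0.0851] gap 0.0721 F [-1.1 -0.1 -0.4]
shift [ 0.2 -2.1 56.1] turn [0.002 0.    0.001]
```

View pics/w12.png

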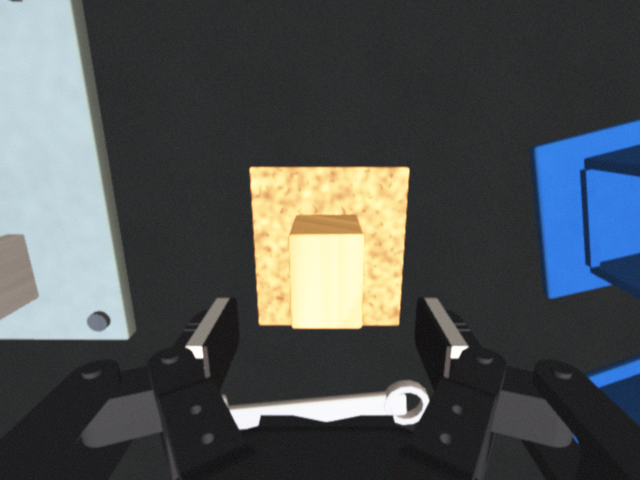

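The block is centred between the jaws, at columns 290–363. I'll descend and grip.

Emit:
{"method": "jog_arm", "body": {"commands": "-0.7 0 -2 20 0 0 0;-0.7 0 -2 40 0 0 0;-0.7 0 -2 52 0 0 0;-0.7 0 -2 56 0 0 0;-0.7 0 -2 56 0 0 0"}}

```text
t: 15.37
eef_pos: [0.4872, -0.0087, 0.0304]
tool_rot: [0.707, -0.707, -0.0, 0.0]
ft_force: [-0.3, 0.8, 0.6]
finger_gap: 0.0726
```

```bash
python3 to.py .4864 -.0088 .029 -90
```

```text
t 15.37 pos [ 0.4872 -0.0087  0.0304] gap 0.0726 F [-0.3  0.8  0.6]
shift [0.1 0.8 1.4] turn [0.    0.    0.001]
```

Emit:
{"method": "jog_arm", "body": {"commands": "0 0 0.5 1 0 0 0;0.2 0 0.5 1 0 0 0;1 0 0.5 1 0 0 0;1 0 0.5 1 0 0 0;1 0 0.5 1 0 0 0", "squeeze": 35}}

```text
t: 15.78
eef_pos: [0.4877, -0.0086, 0.0306]
tool_rot: [0.707, -0.707, 0.001, -0.001]
ft_force: [-0.1, -0.3, 4.7]
finger_gap: 0.0359
```

Emit:
{"method": "jog_arm", "body": {"commands": "1 0 0 0 0 0 0;1 0 0 -5 0 0 0;1 0 0 -25 0 0 0;1 0 0 -55 0 0 0;1 0 0 -90 0 0 0"}}

```text
t: 16.2
eef_pos: [0.4842, -0.0081, 0.1178]
tool_rot: [0.707, -0.707, -0.002, 0.002]
ft_force: [0.2, 0.9, -0.7]
finger_gap: 0.0355
```

```bash
python3 to.py .5153 -.1842 .13 -75.7;  python3 - <<'E'
from rig import bot
from h import *
p=bot.snapshot("wrist"); cv2.imwrite("pics/w13.png",p["color"][:,:,::-1])
E
```

```text
t 16.20 pos [ 0.4842 -0.0081  0.1178] gap 0.0355 F [ 0.2  0.9 -0.7]
shift [176.1 -30.9 -12.5] turn [ 0.006  0.002 -0.249]
```

View pics/w13.png

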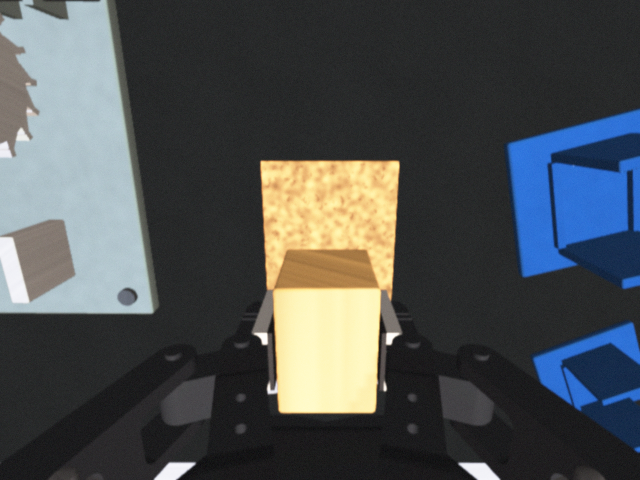

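The block is held by its sides with a 36 mm gap. I'll carry it above the holder.

Emit:
{"method": "jog_arm", "body": {"commands": "1 35 -6 -15 0 0 -0.05;1 75 -13 -15 0 0 -0.12;1 115 -20 -15 0 0 -0.2;1 150 -26 -15 0 0 -0.249;1 172 -30 -15 0 0 -0.249"}}

```text
t: 16.67
eef_pos: [0.5168, -0.1834, 0.1344]
tool_rot: [0.79, -0.614, 0.0, 0.0]
ft_force: [-1.2, 0.5, -1.7]
finger_gap: 0.0356
```

Emit:
{"method": "jog_arm", "body": {"commands": "1 1 0 0 0 0 0;1 1 0 0 0 0 0"}}

```text
t: 16.83
eef_pos: [0.5167, -0.1822, 0.1338]
tool_rot: [0.789, -0.614, -0.001, -0.0]
ft_force: [-0.1, 1.1, -1.1]
finger_gap: 0.0359
```

```bash
python3 to.py .5153 -.1842 .115 -75.7
```

```text
t 16.83 pos [ 0.5167 -0.1822  0.1338] gap 0.0359 F [-0.1  1.1 -1.1]
shift [ 1.6  1.8 18.8] turn [ 0.001  0.001 -0.002]
```

Emit:
{"method": "jog_arm", "body": {"commands": "1 1.5 0.7 5 0 0 0;1 1.5 0.7 12 0 0 0;1 1.5 0.7 18 0 0 0;1 1.5 0.7 18 0 0 0"}}

```text
t: 17.17
eef_pos: [0.5153, -0.1814, 0.1139]
tool_rot: [0.79, -0.613, -0.002, 0.0]
ft_force: [-1.8, -0.2, -1.5]
finger_gap: 0.0356
```

```bash
python3 to.py .5153 -.1842 .115 -75.7; python3 - <<'E'
from rig import bot
from h import *
import pickle
p=bot.snapshot("wrist"); cv2.imwrite("pics/w14.png",p["color"][:,:,::-1])
t=bot.snapshot("top"); crop(t,350,220,110,100,6,"pics/t14.png")
s=bot.snapshot("scene"); crop(s,235,130,130,120,5,"pics/s14.png"); pickle.dump((p,t,s),open("p14.pkl","wb"))
E
```

```text
t 17.17 pos [ 0.5153 -0.1814  0.1139] gap 0.0356 F [-1.8 -0.2 -1.5]
shift [ 2.7  0.7 -1.1] turn [0.003 0.003 0.002]
```

View pics/w14.png

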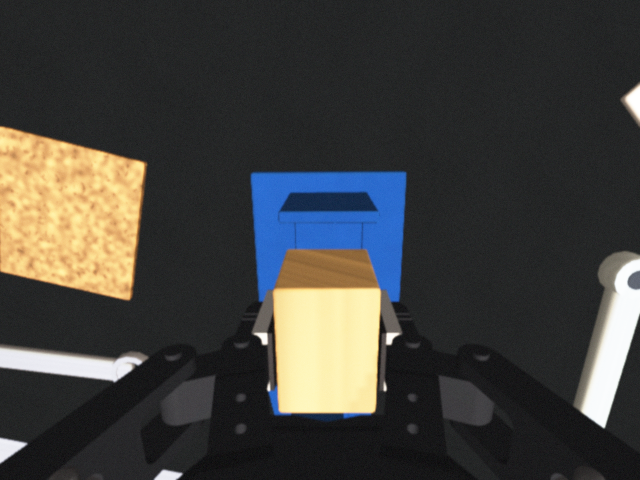

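View pics/s14.png

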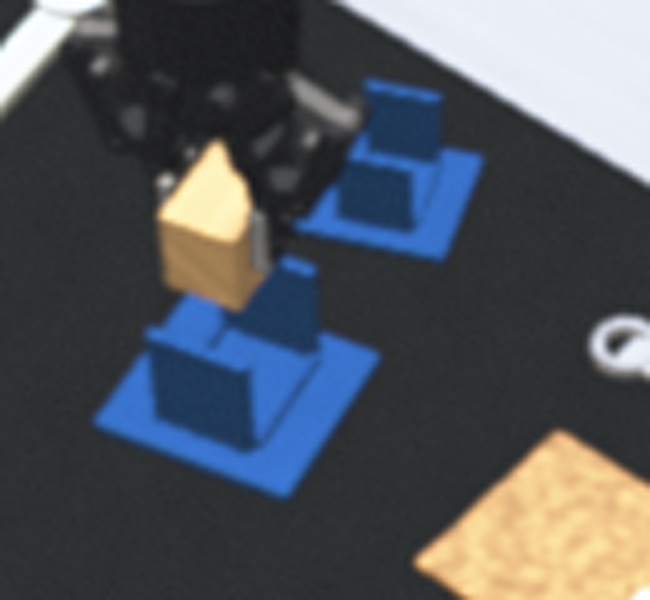

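```bash
python3 - <<'E'
from h import *
import pickle
p,t,s=pickle.load(open("p14.pkl","rb"))
tcp=np.array([.5153,-.1814,.1139]); a=np.radians(-75.7); tx=np.array([np.cos(a),np.sin(a)]); ty=np.array([np.sin(a),-np.cos(a)])
z0=.1139
for nm,uv,z in [("block far bottom L",(285,250),z0-.0253),("R",(367,250),z0-.0253),("blk top far L",(275,290),z0+.0187),("R",(380,290),z0+.0187),("blk top near",(327,411),z0+.0187),
  ("wall inner top L",(280,222),.066),("wall inner top R",(377,222),.066),("wall outer/top",(328,213),.066),("wall in? ",(328,194),.066),("wall bottom 193",(328,194),.008),("lipL",(295.5,235),.0105),("lipR",(362,235),.0105),("plateL",(252,173),.008),("plateR",(406,173),.008),("plateLz0",(252,173),.0),("plateRz0",(406,173),.0)]:
    w=onz(p,uv,z)[:2]-tcp[:2]; print(nm,"tool x %.1f y %.1f"%(w@tx*1e3,w@ty*1e3))
E
```

```text
block far bottom L tool x -18.5 y -21.8
R tool x 18.6 y -21.9
blk top far L tool x -16.9 y -22.4
R tool x 18.4 y -22.4
blk top near tool x 0.7 y 27.3
wall inner top L tool x -23.3 y -29.1
wall inner top R tool x 25.8 y -29.2
wall outer/top tool x 1.0 y -33.8
wall in?  tool x 1.0 y -43.4
wall bottom 193 tool x 1.1 y -33.3
lipL tool x -20.6 y -6.1
lipR tool x 23.9 y -6.2
plateL tool x -47.9 y -46.9
plateR tool x 51.2 y -47.0
plateLz0 tool x -49.5 y -45.9
plateRz0 tool x 52.9 y -46.1
```

Relative to the holder's centre, vision puts the block about 1.1 mm short in tool x and about 2 mm too far in tool y. I'll correct that and lower it partway.

Emit:
{"method": "jog_arm", "body": {"commands": "1 1 -1 0 0 0 0;1 1.2 -1.8 5 0 0 0;1 1.2 -1.8 15 0 0 0;1 1.2 -1.8 25 0 0 0;1 1.2 -1.8 30 0 0 0"}}

```text
t: 17.73
eef_pos: [0.5176, -0.1832, 0.084]
tool_rot: [0.79, -0.614, -0.001, 0.0]
ft_force: [-1.1, -0.1, -1.1]
finger_gap: 0.0355
```

Emit:
{"method": "jog_arm", "body": {"commands": "1 0 0 0 0 0 0"}}

```text
t: 17.82
eef_pos: [0.5172, -0.1831, 0.0836]
tool_rot: [0.79, -0.614, -0.002, 0.0]
ft_force: [-0.5, 0.2, -1.5]
finger_gap: 0.0358
```

```bash
python3 to.py .5153 -.1842 .0333 -75.7; python3 - <<'E'
from rig import bot
from h import *
import pickle
p=bot.snapshot("wrist"); cv2.imwrite("pics/w15.png",p["color"][:,:,::-1])
s=bot.snapshot("scene"); crop(s,235,130,130,120,5,"pics/s15.png"); pickle.dump((p,s),open("p15.pkl","wb"))
E
```

```text
t 17.82 pos [ 0.5172 -0.1831  0.0836] gap 0.0358 F [-0.5  0.2 -1.5]
shift [ 0.8  1.9 50.3] turn [0.004 0.003 0.   ]
```

View pics/w15.png

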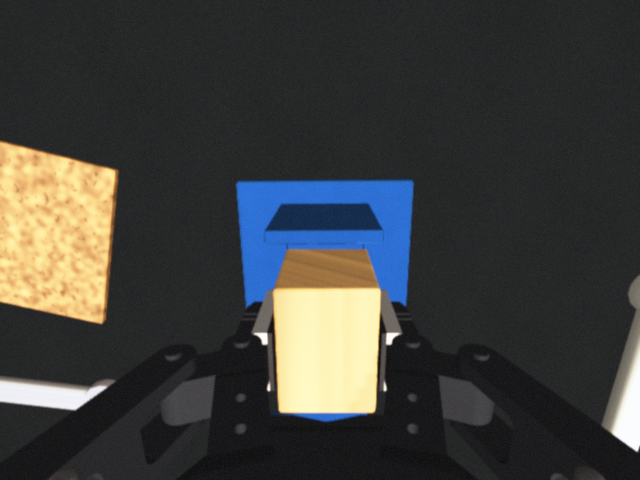

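View pics/s15.png

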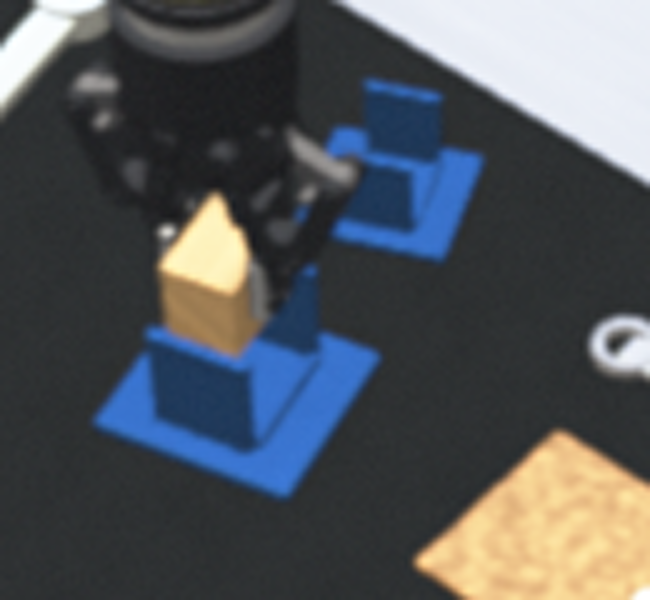

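```bash
python3 - <<'E'
from h import *
import pickle
p,s=pickle.load(open("p15.pkl","rb"))
tcp=np.array([.5172,-.1831]); a=np.radians(-75.7); tx=np.array([np.cos(a),np.sin(a)]); ty=np.array([np.sin(a),-np.cos(a)]); z0=.0836
for nm,uv,z in [("block far bottom L",(285,250),z0-.0253),("R",(367,250),z0-.0253),("blk top near",(327,411),z0+.0187),
  ("wall inner top L",(265,242),.066),("R",(383,242),.066),("lipL",(288,246),.0105),("lipR",(363.5,246),.0105),("plateL",(237,182),.008),("plateR",(413,181),.008)]:
    w=onz(p,uv,z)[:2]-tcp; print(nm,"tool x %.1f y %.1f"%(w@tx*1e3,w@ty*1e3))
E
```

```text
block far bottom L tool x -18.5 y -21.7
R tool x 18.6 y -21.8
blk top near tool x 0.6 y 27.4
wall inner top L tool x -26.0 y -27.9
R tool x 24.4 y -28.0
lipL tool x -22.5 y -8.1
lipR tool x 21.9 y -8.2
plateL tool x -50.5 y -45.3
plateR tool x 48.9 y -45.9
```

Emit:
{"method": "jog_arm", "body": {"commands": "1 -0.5 -0.7 3 0 0 0;1 -0.9 -1.2 12 0 0 0;1 -0.9 -1.2 22 0 0 0;1 -0.9 -1.2 32 0 0 0;1 -0.9 -1.2 38 0 0 0"}}

```text
t: 18.33
eef_pos: [0.5187, -0.1821, 0.0461]
tool_rot: [0.79, -0.613, -0.001, 0.0]
ft_force: [0.5, -0.6, -0.7]
finger_gap: 0.0357
```

Emit:
{"method": "jog_arm", "body": {"commands": "1 0 0 1 0 0 0;1 0 0 3 0 0 0;1 0 0 5 0 0 0;1 0 0 6 0 0 0;1 0 0 6 0 0 0"}}

```text
t: 18.75
eef_pos: [0.5198, -0.1826, 0.0424]
tool_rot: [0.79, -0.614, 0.0, -0.0]
ft_force: [-0.1, -0.9, -1.0]
finger_gap: 0.0355
```

```bash
python3 to.py .5153 -.1842 .0333 -75.7; python3 - <<'E'
from rig import bot
from h import *
import pickle
p=bot.snapshot("wrist"); cv2.imwrite("pics/w16.png",p["color"][:,:,::-1])
s=bot.snapshot("scene"); crop(s,235,130,130,120,5,"pics/s16.png"); pickle.dump((p,s),open("p16.pkl","wb"))
E
```

```text
t 18.75 pos [ 0.5198 -0.1826  0.0424] gap 0.0355 F [-0.1 -0.9 -1. ]
shift [0.4 4.8 9.1] turn [-0. -0.  0.]
```

View pics/w16.png

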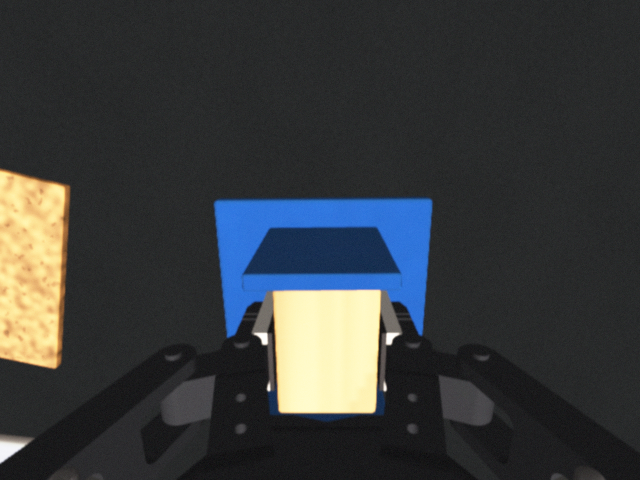

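View pics/s16.png

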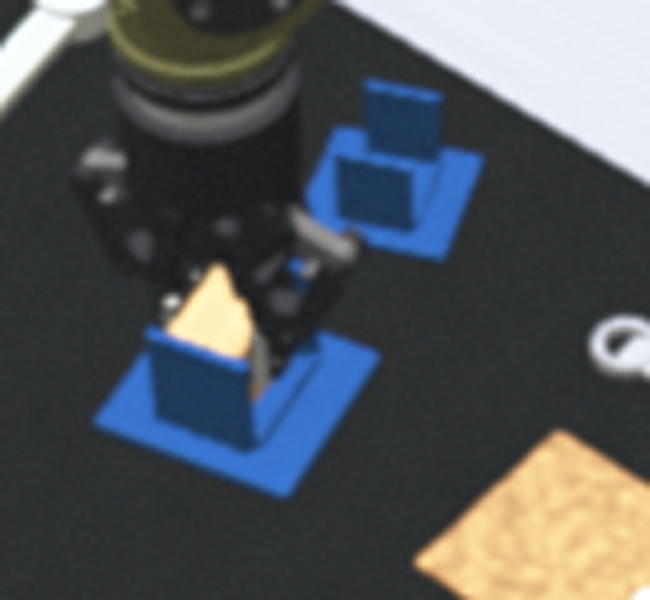

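```bash
python3 - <<'E'
from h import *
import pickle
p,s=pickle.load(open("p16.pkl","rb"))
tcp=np.array([.5198,-.1826]); a=np.radians(-75.7); tx=np.array([np.cos(a),np.sin(a)]); ty=np.array([np.sin(a),-np.cos(a)]); z0=.0424
for nm,uv,z in [("blk top far L",(273,290),z0+.0187),("R",(381,290),z0+.0187),("blk top near",(327,411),z0+.0187),
  ("wall inner top L",(243,288),.066),("R",(402,288),.066),("plateL",(214,200),.008),("plateR",(432,199),.008)]:
    w=onz(p,uv,z)[:2]-tcp; print(nm,"tool x %.1f y %.1f"%(w@tx*1e3,w@ty*1e3))
E
```

```text
blk top far L tool x -17.6 y -22.3
R tool x 18.8 y -22.3
blk top near tool x 0.6 y 27.3
wall inner top L tool x -26.4 y -25.2
R tool x 24.7 y -25.2
plateL tool x -51.2 y -43.1
plateR tool x 48.9 y -43.5
```

Gaps look fine: 2.9 mm at the far wall, with about 1.5 mm still to centre. I'll trim and lower gently.

Emit:
{"method": "jog_arm", "body": {"commands": "1 -0.8 0.7 1 0 0 0;1 -1.4 1.3 2 0 0 0;1 -1.4 1.3 4 0 0 0;1 -1.4 1.3 6 0 0 0;1 -1.4 1.3 7 0 0 0"}}

```text
t: 19.27
eef_pos: [0.5178, -0.1814, 0.0349]
tool_rot: [0.79, -0.613, -0.0, 0.0]
ft_force: [-1.0, -0.9, -0.8]
finger_gap: 0.0356
```

Emit:
{"method": "jog_arm", "body": {"commands": "1 0 0 0 0 0 0;1 0 0 0 0 0 0"}}

```text
t: 19.43
eef_pos: [0.518, -0.1815, 0.0351]
tool_rot: [0.79, -0.614, -0.0, 0.0]
ft_force: [0.1, -0.9, -1.5]
finger_gap: 0.0355
```

Emit:
{"method": "jog_arm", "body": {"commands": "1 0 0 0.7 0 0 0;1 0 0 1.4 0 0 0;1 0 0 1.4 0 0 0"}}

```text
t: 19.68
eef_pos: [0.518, -0.1815, 0.0338]
tool_rot: [0.79, -0.614, -0.0, 0.0]
ft_force: [-1.3, 0.2, -1.1]
finger_gap: 0.0358
```

Emit:
{"method": "jog_arm", "body": {"commands": "1 0 0 0.6 0 0 0;1 0 0 1.2 0 0 0;1 0 0 1.2 0 0 0"}}

```text
t: 19.93
eef_pos: [0.5181, -0.1816, 0.0336]
tool_rot: [0.79, -0.613, -0.0, 0.0]
ft_force: [-4.4, 1.1, 5.1]
finger_gap: 0.0358
```

It has touched the floor at the expected height of 0.0336. I'll release slowly and rise.

Emit:
{"method": "jog_arm", "body": {"commands": "0.1 0 0 -0.5 0 0 0;0 0 0 -0.5 0 0 0;-0.2 0 0 -0.5 0 0 0;-0.2 0 0 -0.5 0 0 0;-0.2 0 0 -10 0 0 0"}}

```text
t: 20.35
eef_pos: [0.5165, -0.1808, 0.0409]
tool_rot: [0.79, -0.614, -0.002, 0.0]
ft_force: [0.2, -0.3, -0.7]
finger_gap: 0.0516
```

Emit:
{"method": "jog_arm", "body": {"commands": "-0.2 0 0 -20 0 0 0;-0.2 0 0 -45 0 0 0;-0.2 0 0 -75 0 0 0;-0.2 0 0 -110 0 0 0;-0.2 0 0 -145 0 0 0"}}

```text
t: 20.77
eef_pos: [0.5176, -0.1813, 0.1893]
tool_rot: [0.79, -0.614, -0.0, 0.0]
ft_force: [1.1, -0.1, 0.5]
finger_gap: 0.051
```

Emit:
{"method": "jog_arm", "body": {"commands": "-0.2 0 20 -30 0 0 0;-0.2 0 50 -40 0 0 0;-0.2 0 60 -40 0 0 0;-0.2 0 60 -40 0 0 0;-0.2 0 60 -40 0 0 0"}}

```text
t: 21.18
eef_pos: [0.4596, -0.1961, 0.2269]
tool_rot: [0.789, -0.614, -0.0, -0.0]
ft_force: [0.2, 0.6, -0.3]
finger_gap: 0.0515
```

```bash
python3 to.py .5153 -.1842 .0333 -75.7; python3 - <<'E'
from rig import bot
from h import *
import pickle
p=bot.snapshot("wrist"); cv2.imwrite("pics/w17.png",p["color"][:,:,::-1])
s=bot.snapshot("scene"); cv2.imwrite("pics/s17.png",s["color"][:,:,::-1])
crop(s,235,130,250,230,3,"pics/s17c.png"); pickle.dump((p,s),open("p17.pkl","wb"))
E
```

```text
t 21.18 pos [ 0.4596 -0.1961  0.2269] gap 0.0515 F [ 0.2  0.6 -0.3]
shift [  2.3 -57.  193.6] turn [ 0.     0.001 -0.001]
```

View pics/w17.png

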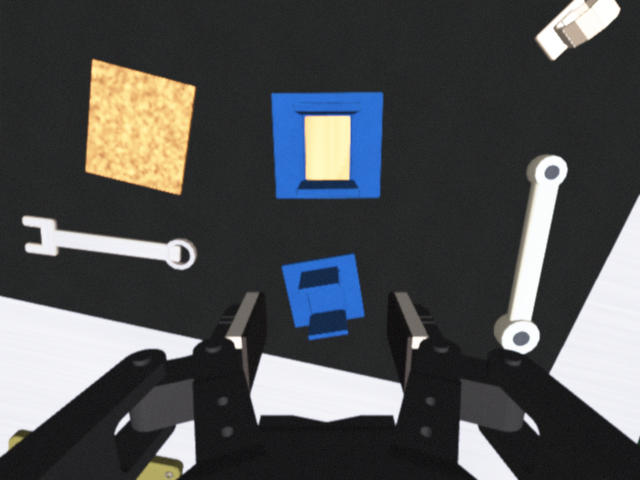

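View pics/s17c.png

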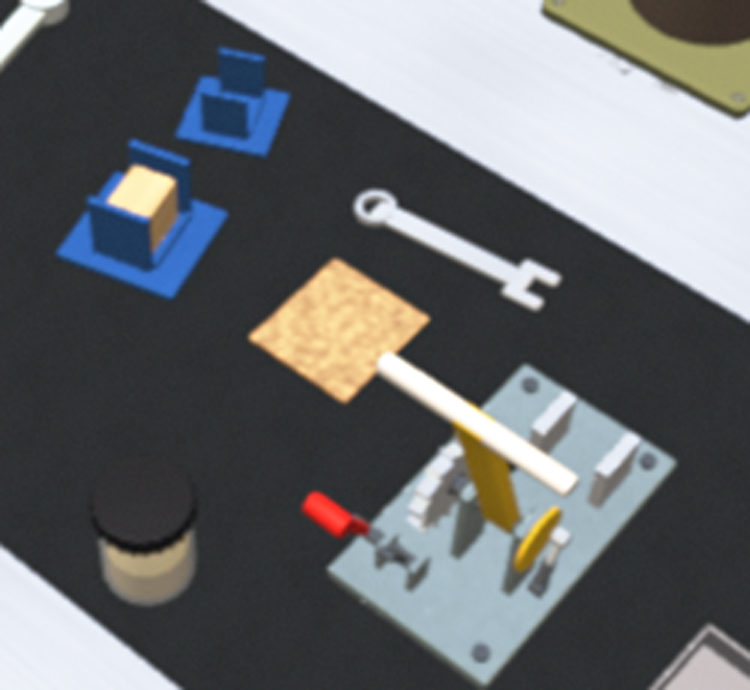

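The block sits between the walls, its top face at (305–351, 115–181). The arm stands open and the pawl is released. One last numeric check, then I'll hand in.

```bash
python3 - <<'E'
from rig import bot
from h import *
from coarse import fit
import pickle
p,s=pickle.load(open("p17.pkl","rb"))
hsv=cv2.cvtColor(p["color"],cv2.COLOR_RGB2HSV)
m=((hsv[...,2]>200)&(hsv[...,0]>8)&(hsv[...,0]<40)).astype(np.uint8); m[:100]=0;m[195:]=0;m[:,:285]=0;m[:,:370]*=1;m[:,370:]=0
cn=max(cv2.findContours(m,0,1)[0],key=cv2.contourArea); B=cv2.boxPoints(cv2.minAreaRect(cn)); print(B.round(1))
W=np.array([onz(p,c,.052)[:2] for c in B]); print("ctr",W.mean(0).round(4),np.linalg.norm(W[1]-W[0]).round(4),np.linalg.norm(W[2]-W[1]).round(4))
C=np.array([[272,93],[383,92],[380,197.5],[276.5,198.5]])
fit(np.array([[47.5,50],[47.5,-50],[-47.5,-50],[-47.5,50]])/1e3,np.array([onz(p,c,.008)[:2] for c in C]))
t0,s0=pickle.load(open("ts0.pkl","rb"))
d=cv2.absdiff(s0["color"],s["color"]).max(2); d=cv2.medianBlur(d,5)>50
n,l,st,ce=cv2.connectedComponentsWithStats(d.astype(np.uint8)); print([st[i].tolist() for i in range(1,n) if st[i,4]>30])
print(bot.observe()["t"]); bot.job_done()
E
```

```text
[[305. 179.]
 [305. 116.]
 [349. 116.]
 [349. 179.]]
ctr [ 0.5173 -0.1822] 0.0498 0.035
th deg 14.739145156166554 o [ 0.51617547 -0.18336168] res mm [[-0.2, 0.4], [0.1, -0.4], [-0.0, 0.1], [0.1, -0.1]]
[[256, 0, 115, 129, 6284], [517, 0, 20, 23, 219], [499, 0, 118, 133, 4409], [531, 20, 9, 8, 35], [522, 24, 14, 15, 149], [450, 26, 12, 15, 102], [462, 39, 20, 20, 231], [442, 47, 16, 40, 399], [487, 50, 25, 31, 430], [271, 185, 23, 27, 375], [361, 229, 119, 79, 2515], [336, 270, 38, 39, 492], [368, 303, 8, 11, 57], [408, 317, 11, 6, 51]]
21.2833
the job is handed in; nothing more can be done
```

The job was handed in at 21.3 s of the 72 s allowed, with the block seated in the larger blue holder. No verdict was reported, so this rests on my own checks.

**What I did:**
- I pushed the red pawl to its released stop. Motion ceased while the force rose to 21 N.
- I gripped the cross-handle and swung the yellow arm to about 1.8 rad, well past its hold-open point.
- I lifted the block out by its ends, set it on the cork pad and regripped it by its sides. I then lowered it into the holder until about 5 N of contact and released it.

**Last checks:**
- **Block:** its centre is about 1.6 mm from the holder's centre, and its outline measures 49.8 x 35 mm at the seated height. It touched down at tool z 0.0336, against 0.0333 expected for the holder floor.
- **Clamp:** the last picture shows the arm standing open and the pawl over on its released side.
- **Other things:** the before-and-after scene comparison changed only at the clamp, the block and the robot itself.
- **Forces:** the highest wrist force I read was about 34 N, when the fingers closed on the handle.

**Disagreements:** the measured tool position differed from the camera views by 1–3 mm near the holder. I trimmed the final approach by what the wrist camera showed.

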